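# Fetch the boxed-in test cube, then restore the pieces round it

## Task

The mortar cube at the back of the wooden board is hemmed in by three taller pieces. First move these three aside onto the black rubber mat, then set the cube on the round steel platen, centred and square with its base, and finally stand each of the three back on the board on the very spot where it stood at the start. Keep all four pieces upright throughout.

Things in the scene. Friction and masses are not known exactly. Their poses are not given: they have to be found in the camera images.
- cube_center (a point): Centre of the loose grey mortar cube, 50 x 50 x 50 mm, 0.22 to 0.33 kg, the only low piece of the four, at the back of the board, about (45, 0) mm in the board's axes; x and y square to its faces, z up. The three taller pieces stand in front of it and on its left and right, faces 6 to 27 mm off, so gripper and fingers have no room until they are gone.
- cylinder_center (a point): Centre (half-way up) of the loose round mortar cylinder, 50 mm in diameter, 100 mm tall, 0.34 to 0.52 kg, plain concrete grey, standing upright on the board; z along its axis, up.
- prism_center (a point): Centre (half-way up) of the loose square mortar prism, 40 x 40 mm in plan, 100 mm tall, 0.35 kg, plain concrete grey, standing upright on the board; x and y square to its side faces, z up. Its faces are within 0.15 rad of square to the board's.
- tamper_center (a point): Centre (half of its total height) of the loose turned steel hand tamper, 100 mm tall, 0.4 to 0.6 kg, standing on its wide foot: foot 48 mm in diameter for the lowest 28 mm, tapering until 34 mm, above that a straight round stem 32 mm in diameter up to the top. Grip it by the stem. z along its axis, up.
- store_board: Fixed wooden board, 180 (x) by 210 (y) by 6 mm; origin at the centre of its underside, x to its back (away from the robot), z up. The cube is at about (45, 0) mm, the tall pieces, in any arrangement, at about (-23, 0), (33, 60), (33, -60) mm. A small weight (36 mm high, at (-66, 83)) and a bolt (79 mm long, at (-72, -55)) lie on its front edge, no part of the job.
- rubber_mat: Fixed black rubber mat, 180 x 180 mm, 4 mm thick, the side area for the three tall pieces; empty at the start. Origin at the centre of its underside, x and y along its edges, z up. It lies to the left or right of the board.
- platen: Fixed test platen on the other side of the board: a grey square base 120 x 120 mm, 12 mm high, with a round steel disc 100 mm in diameter on it whose flat top is 22 mm above the table. Origin at the centre of the underside, below the disc's centre; x and y along the base's edges, z up.
Not all that is in view belongs to the job. What is shaped like the part that bears prism_center but blue is not meant.

How it is judged:
On the way, in this order (a step that is already met when the one before it is completed fails the run):
1. the three tall pieces all stand upright on the rubber mat while the cube is still where it stood (within 30 mm) (x of cylinder_center in the frame of rubber_mat between -0.09 and 0.09 m and y of cylinder_center in the frame of rubber_mat between -0.09 and 0.09 m and z of cylinder_center in the frame of rubber_mat between 0.048 and 0.06 m and angle between each of cylinder_center, prism_center, tamper_center's own z axis and vertical below 0.15 rad and x of prism_center in the frame of rubber_mat between -0.09 and 0.09 m and y of prism_center in the frame of rubber_mat between -0.09 and 0.09 m and z of prism_center in the frame of rubber_mat between 0.048 and 0.06 m and x of tamper_center in the frame of rubber_mat between -0.09 and 0.09 m and y of tamper_center in the frame of rubber_mat between -0.09 and 0.09 m and z of tamper_center in the frame of rubber_mat between 0.048 and 0.06 m and distance of cube_center from where it was at the start of the episode below 0.03 m), for 0.2 s.
2. the cube stands centred and square on the platen while the three tall pieces still stand on the mat (x of cylinder_center in the frame of rubber_mat between -0.09 and 0.09 m and y of cylinder_center in the frame of rubber_mat between -0.09 and 0.09 m and z of cylinder_center in the frame of rubber_mat between 0.048 and 0.06 m and angle between each of cylinder_center, prism_center, tamper_center's own z axis and vertical below 0.15 rad and x of prism_center in the frame of rubber_mat between -0.09 and 0.09 m and y of prism_center in the frame of rubber_mat between -0.09 and 0.09 m and z of prism_center in the frame of rubber_mat between 0.048 and 0.06 m and x of tamper_center in the frame of rubber_mat between -0.09 and 0.09 m and y of tamper_center in the frame of rubber_mat between -0.09 and 0.09 m and z of tamper_center in the frame of rubber_mat between 0.048 and 0.06 m and horizontal distance between cube_center and platen below 0.012 m and z of cube_center in the frame of platen between 0.042 and 0.052 m and angle between cube_center's own z axis and vertical below 0.1 rad and (angle between the x axis of cube_center and the x axis of platen, either way round below 0.16 rad or angle between the x axis of cube_center and the y axis of platen, either way round below 0.16 rad)), for 0.2 s.
At the end, for the whole second after the job is handed in: The cube is upright on the disc, within 12 mm of its centre and 0.16 rad of square with the base; cylinder, prism and tamper each stand upright (within 0.1 rad), their centres within 15 mm of where they were at the start; all released and at rest (horizontal distance between cube_center and platen below 0.012 m and z of cube_center in the frame of platen between 0.042 and 0.052 m and angle between each of cube_center, cylinder_center, prism_center, tamper_center's own z axis and vertical below 0.1 rad and (angle between the x axis of cube_center and the x axis of platen, either way round below 0.16 rad or angle between the x axis of cube_center and the y axis of platen, either way round below 0.16 rad) and distance of each of cylinder_center, prism_center, tamper_center from where it was at the start of the episode below 0.015 m and linear speed of each of mortar_cube, mortar_cylinder, mortar_prism, tamper below 0.02 m/s); the robot touches nothing.
It fails at once if one of the four pieces is tipped by more than 0.7 rad (angle between any of cube_center, cylinder_center, prism_center, tamper_center's own z axis and vertical above 0.7 rad).
It also fails if it takes over 144 s, if anything falls off the work surface, if the arm or the gripper's body presses on something with over 40 N, if the wrist force passes 120 N, or if a joint passes its speed limit or range.

## Robot

A 6-joint arm with a two-finger parallel gripper is mounted at the origin on a cart in front of the work surface, level with it; the furniture and walls round the work are solid. World frame = base frame: x ahead of the robot, y to its left, z up, the work surface at z = 0. Lengths are in m, angles in rad, forces in N, time in s.
With the tool pointing down it reaches from about 0.425 to 0.95 m from the base axis. Payload 3.5 kg.
Tool frame: the origin (TCP) lies between the finger pads; the fingertips stand 17 mm ahead of it and the grasp point (between the pads) lies 2 mm behind it; z points along the fingers, y is the direction in which the jaws open and shut (so a half turn about z gives the same grasp; the last joint's range is limited). The gripper opens to 85 mm and grips with 20 to 120 N. Pads are 22 mm wide; open, the fingers measure 114 mm over their backs; the gripper's body (76 mm by 85 mm) begins 54 mm behind the grasp point. The pads swing forward as they close: fully open they stand 13 mm farther back than shut.
Start: joints at [-1.372, 0.286, 1.577, -0, 1.279, -0.15], TCP at [0.231, -0.634, 0.223] pointing down, gripper open.
Joint ranges: [-2.77, 2.77], [-0.9, 2.22], [0.21, 2.48], [-1.53, 4.67], [0.24, 2.81], [-2.84, 2.84]. Speed limits (rad/s): [2.79, 2.79, 3.14, 3.14, 3.14, 3.14].

## Interface

Orientations are given as a unit quaternion [x, y, z, w].
In Python, from plant import ctrl gives the robot as it stands.
- The arm moves only by the tool carry_out, never from a script. Its argument "commands" is a list of rows, each an object with "delta_pos": the shift along the tool's x, y, z in m, a list of three; "delta_rot": the turn, a rotation vector about the tool's x, y, z in rad, a list of three; "claw": the opening in per cent of the stroke, from 0 (shut) to 100 (fully open). A call has 1 to 8 rows; each row is the pose to reach, as a shift and turn from the pose measured when the call began, along the tool's axes at that moment; what a row does not reach only later rows make up. A row lasts 1/12 s, in which the tool goes at most 41.7 mm and 7.16 degrees, less where a joint would pass 70% of its speed; a pose out of reach is approached as far as the arm can. A call with a gripper value outside its range is refused whole. The fingers move at their own pace and stop on an object; "force" is the grip in N (left out, the last holds). Time passes only in rows, so rows that repeat a pose let the fingers close. It gives the time, the measured TCP pose, the force and the opening at its end, in the units of the state.
- ctrl.get_state(): the state, without advancing time (a new reading comes with each control period).
- ctrl.read_camera(name): name is "scene" or "top" or "wrist"; returns (picture, depth): 480x640x3 uint8, red, green, blue; 480x640 float32, m along the optical axis (not along the pixel's ray), 0 where there is no reading.
- ctrl.camera_info(name): a dict with "fx", "fy", "cx", "cy" (pixels), "rvec" (rotation vector, rad) and "tvec" (3), from world to camera coordinates, as OpenCV has them; the wrist camera has in their place "mount" (4x4, takes a point from camera to tool coordinates, whose origin is the TCP and whose axes are the flange's). Camera axes: x right, y down, z forward; pixel columns grow to the right and rows downward; lengths in m; the calibration is good to about 2 mm. A picture is of the moment at which its call begins: read the wrist's pose just before it. camera_info takes no time and is no camera call.
- ctrl.sign_off(): hands the job in, once; it reports no verdict.
The state is a dict: "time": time; "qpos": joint angles; "dq": joint speeds; "joint_efforts": joint torques, N m; "eef_pos": TCP position; "tcp_rot": TCP orientation; "contact_force": force on the tool from outside, world axes, zero at the start; "wrist_torque": the same for the moment, N m; "opening": opening from 0.0 (shut) to 1.0 (fully open).
Only numpy, scipy, OpenCV 4.12 (cv2) and the standard library are available. Lean on these libraries where they do the work, as an engineer would, in place of code of your own. Each camera call takes 0.05 s, during which the arm holds its last target.

## Working session

There is one attempt and no reset: what is moved stays moved. The work goes in short steps, Python scripts to look and compute and a tool call to move; the robot and the scene stay as the last step left them, time stands still between calls to the robot, and variables do not carry over. Pictures are saved under pics/ and viewed, and the job is handed in when it is done.

Besides the shell and the picture viewer there is one more tool, called after "Request:" as a command line: name --argument value ..., lists and objects as JSON in quotes. carry_out: Moves the arm, as the interface text tells. Its arguments: {"type":"object","properties":{"commands":{"type":"array"},"force":{"type":"number"}},"required":["commands"]}

```bash
ls; mkdir -p pics; cat > h.py <<'E'
import numpy as np,cv2
from scipy.spatial.transform import Rotation as R
from plant import ctrl
def save(n,im): cv2.imwrite('pics/'+n,im[:,:,::-1])
def cam(name):
    s=ctrl.get_state(); im,d=ctrl.read_camera(name); i=ctrl.camera_info(name)
    return s,im,d,i
def pts(d,i,s=None):
    v,u=np.mgrid[0:480,0:640]
    P=np.stack([(u-i['cx'])/i['fx']*d,(v-i['cy'])/i['fy']*d,d],-1).astype(float)
    if 'mount' in i:
        M=np.array(i['mount']);P=P@M[:3,:3].T+M[:3,3]
        return P@R.from_quat(s['tcp_rot']).as_matrix().T+np.array(s['eef_pos'])
    r=cv2.Rodrigues(np.array(i['rvec'],float))[0]
    return (P-np.array(i['tvec']).ravel())@r
E
python3 - <<'E'
from h import *
for n in ['scene','top']:
    s,im,d,i=cam(n); save(n+'0.png',im); P=pts(d,i); np.savez(n+'0.npz',im=im,d=d,P=P)
    print(n,i)
print(s)
E
```

```text
pics
scene {'fx': 462.77067624880306, 'fy': 462.77067624880306, 'cx': 315.76564855246954, 'cy': 237.70298014067237, 'rvec': array([ 1.07252789, -2.39138399,  1.01647063]), 'tvec': array([0.40844545, 0.36089185, 0.70672096])}
top {'fx': 529.8331826357984, 'fy': 529.8331826357984, 'cx': 320.7686370431307, 'cy': 249.8820157518439, 'rvec': array([ 2.17750221, -2.16660215,  0.09329098]), 'tvec': array([0.01558424, 0.61024988, 1.41972133])}
{'time': 0.05, 'qpos': array([-1.37196315e+00,  2.87219350e-01,  1.57814240e+00,  3.83808613e-08,
        1.27860472e+00, -1.49973377e-01]), 'dq': array([ 0.0009529 , -0.00264909, -0.00045914,  0.00118851,  0.00045635,
       -0.00100644]), 'joint_efforts': array([ 9.95018236e-04, -4.07557189e+01, -2.93924528e+01, -1.74996103e-04,
        3.61994295e-03,  2.31959753e-06]), 'eef_pos': array([ 0.23061114, -0.63367763,  0.22123014]), 'tcp_rot': array([ 9.84829566e-01,  1.73520367e-01, -2.89747905e-05, -1.18655423e-03]), 'contact_force': array([0.04411549, 0.49215774, 0.00095785]), 'wrist_torque': array([ 0.02938884, -0.01318438, -0.00168109]), 'opening': 1.0017474958938404}
```

View pics/scene0.png

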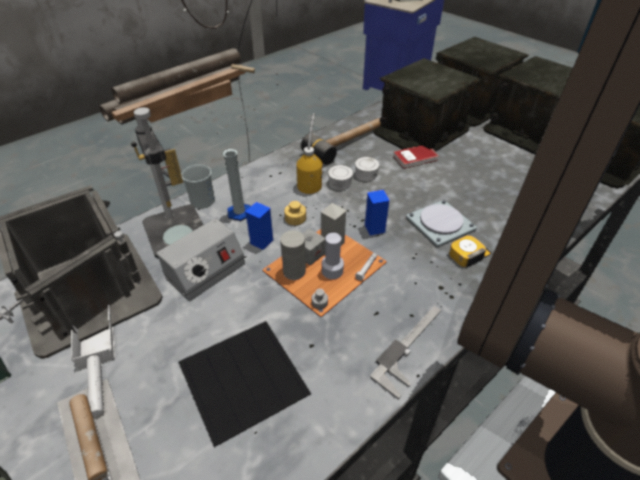

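View pics/top0.png

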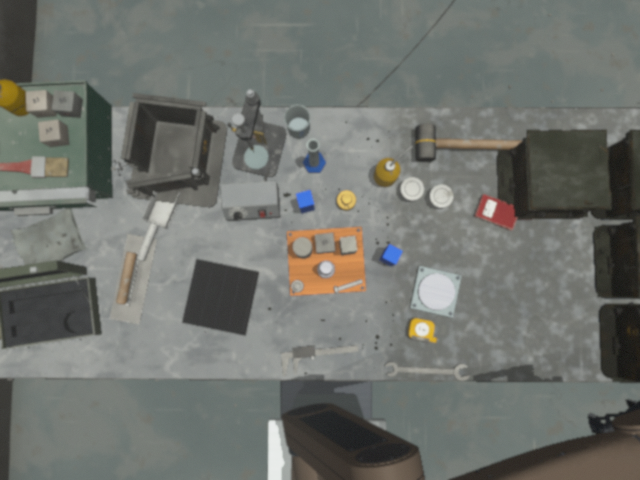

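The top view shows the mat at (221,297), the board at (327,262) and the platen at (437,291). On the board are the cylinder (301,246), the middle piece (324,243), the right piece (348,245) and the tamper (326,268). The blue prisms at (306,201) and (392,255) are decoys. I'll enlarge the crop and measure with depth.

```bash
python3 - <<'E'
from h import *
z=np.load('top0.npz');im=z['im'];P=z['P']
c=im[220:305,280:375];save('crop0.png',cv2.resize(c,None,fx=6.5,fy=6.5,interpolation=cv2.INTER_CUBIC))
for n,(u,v) in dict(cyl=(301,246),cube=(324,243),prism=(348,245),tam=(326,268),board=(307,283),mat=(221,297),plat=(437,291),blue=(392,255),blue2=(306,201),table=(270,320)).items(): print(n,np.round(P[v,u],4))
def rect(mask,zz,name):
    i=ctrl.camera_info('top')
    n,l,st,ce=cv2.connectedComponentsWithStats(mask.astype(np.uint8)); k=1+np.argmax(st[1:,4])
    m=(l==k)
    v,u=np.nonzero(m); r=cv2.Rodrigues(np.array(i['rvec'],float))[0]; t=np.array(i['tvec']).ravel()
    C=-r.T@t; D=np.stack([(u-i['cx'])/i['fx'],(v-i['cy'])/i['fy'],np.ones(len(u))],-1)@r
    X=C+D*((zz-C[2])/D[:,2])[:,None]
    (c,s,a)=cv2.minAreaRect(X[:,:2].astype(np.float32)*1000)
    print(name,m.sum(),np.round(c,1),np.round(s,1),a)
hsv=cv2.cvtColor(im,cv2.COLOR_RGB2HSV)
box=np.zeros(im.shape[:2],bool);box[225:300,280:372]=1
rect(box&(hsv[...,1]>120)&(hsv[...,0]<20),.006,'board')
box[:]=0;box[250:340,175:265]=1; rect(box&(hsv[...,2]<60),.004,'mat')
box[:]=0;box[260:322,405:468]=1; rect(box&(P[...,2]>.008),.012,'platen base')
rect(box&(P[...,2]>.0175),.022,'disc')
i=ctrl.camera_info('top');r=cv2.Rodrigues(np.array(i['rvec'],float))[0];print('campos',-r.T@i['tvec'])
E
```

```text
cyl [0.6134 0.0696 0.1007]
cube [0.6265 0.0099 0.0525]
prism [ 0.6163 -0.0523  0.1037]
tam [0.5561 0.0045 0.1079]
board [0.5204 0.0564 0.001 ]
mat [0.4806 0.2939 0.0007]
plat [ 0.4999 -0.2983  0.0217]
blue [ 0.5914 -0.1668  0.097 ]
blue2 [0.7316 0.0575 0.1018]
table [ 0.4182  0.1577 -0.001 ]
board 2844 [582.4   4.9] [175.8 206.1] 3.9385581016540527
mat 2377 [480.7 293.9] [161.1 167. ] 78.73701477050781
platen base 1838 [ 500.5 -295.3] [119.9 119.6] 77.32801055908203
disc 1008 [ 500.9 -296.1] [ 98.3 102. ] 29.122297286987305
campos [0.47818547 0.01041078 1.46951921]
```

View pics/crop0.png

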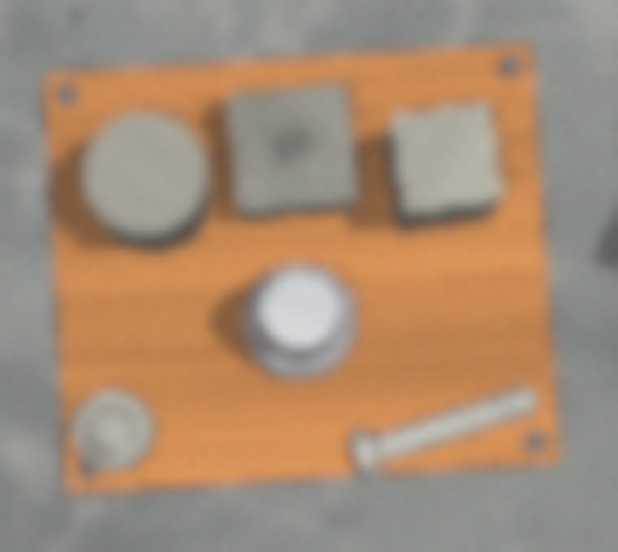

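The crop shows round cylinder (145,178), low cube with shadowed top (292,150), square light prism (443,163) and steel tamper top (300,308). That matches the descriptions and the measured top heights: 0.10, 0.05, 0.10 and 0.108 m. Next I'll look closer with the wrist camera.

```bash
cat >> h.py <<'E'
def go(pos,adeg=None,s=None):
    s=s or ctrl.get_state(); Rm=R.from_quat(s['tcp_rot']); p=np.array(s['eef_pos'])
    m=Rm.as_matrix()
    if adeg is None: adeg=np.degrees(np.arctan2(m[1,1],m[0,1]))
    a=np.radians(adeg); y=np.array([np.cos(a),np.sin(a),0]); z=np.array([0,0,-1.])
    T=np.stack([np.cross(y,z),y,z],1)
    dp=m.T@(np.array(pos)-p); dr=(Rm.inv()*R.from_matrix(T)).as_rotvec()
    print('dpos',np.round(dp,4).tolist(),'drot',np.round(dr,4).tolist(),'rows',round(max(np.linalg.norm(dp)/.0417,np.degrees(np.linalg.norm(dr))/7.16),1))
def st():
    s=ctrl.get_state();m=R.from_quat(s['tcp_rot']).as_matrix()
    print('t',round(s['time'],2),'p',np.round(s['eef_pos'],4),'a',round(np.degrees(np.arctan2(m[1,1],m[0,1])),2),'tilt',round(np.degrees(np.arccos(-m[2,2])),2),'op',round(s['opening'],3),'F',np.round(s['contact_force'],1),'q',np.round(s['qpos'],2));return s
E
python3 - <<'E'
from h import *
st();print(ctrl.camera_info('wrist')); go([.48,-.1,.36],-86)
E
```

```text
t 0.1 p [ 0.2306 -0.6337  0.2213] a -70.02 tilt 0.12 op 0.999 F [-0.2 -0.  -0.1] q [-1.37  0.29  1.58  0.    1.28 -0.15]
{'fx': 425.5806307338881, 'fy': 425.5806307338881, 'cx': 318.571255146644, 'cy': 243.5469835218311, 'mount': array([[ 4.30831868e-04, -9.59518744e-01, -2.81644447e-01,
         7.27086399e-02],
       [ 9.99999898e-01,  3.75856097e-04,  2.49217956e-04,
        -1.12402930e-04],
       [-1.33271517e-04, -2.81644525e-01,  9.59518808e-01,
        -1.52106895e-01],
       [ 0.00000000e+00,  0.00000000e+00,  0.00000000e+00,
         1.00000000e+00]])}
dpos [0.4168, -0.4167, -0.1376] drot [-0.0022, -0.0, 0.2789] rows 14.5
```

```bash
python3 - <<'E'
from h import *
go([.56,.005,.30],-86)
E
```

```text
dpos [0.5279, -0.4879, -0.0774] drot [-0.0022, -0.0, 0.2789] rows 17.3
```

Request:
carry_out --commands '[{"delta_pos": [0.22,-0.2,-0.08],"delta_rot": [0,0,0.28],"claw": 100},{"delta_pos": [0.22,-0.2,-0.08],"delta_rot": [0,0,0.28],"claw": 100},{"delta_pos": [0.22,-0.2,-0.08],"delta_rot": [0,0,0.28],"claw": 100},{"delta_pos": [0.22,-0.2,-0.08],"delta_rot": [0,0,0.28],"claw": 100},{"delta_pos": [0.22,-0.2,-0.08],"delta_rot": [0,0,0.28],"claw": 100},{"delta_pos": [0.22,-0.2,-0.08],"delta_rot": [0,0,0.28],"claw": 100},{"delta_pos": [0.22,-0.2,-0.08],"delta_rot": [0,0,0.28],"claw": 100},{"delta_pos": [0.22,-0.2,-0.08],"delta_rot": [0,0,0.28],"claw": 100}]'

```text
time: 0.77
eef_pos: [0.3709, -0.3671, 0.3034]
tcp_rot: [0.999, 0.036, 0.001, -0.001]
contact_force: [0.3, -0.0, 0.9]
opening: 0.998
```

```bash
python3 - <<'E'
from h import *
st();go([.56,.005,.30],-86)
E
```

```text
t 0.77 p [ 0.3709 -0.3671  0.3034] a -85.87 tilt 0.14 op 0.998 F [ 0.3 -0.   0.9] q [-0.98 -0.11  1.85  0.    1.4   0.52]
dpos [0.2154, -0.3575, 0.0044] drot [-0.0018, -0.0018, 0.0022] rows 10.0
```

Request:
carry_out --commands '[{"delta_pos": [0.215,-0.357,0.004],"delta_rot": [0,0,0],"claw": 100},{"delta_pos": [0.215,-0.357,0.004],"delta_rot": [0,0,0],"claw": 100},{"delta_pos": [0.215,-0.357,0.004],"delta_rot": [0,0,0],"claw": 100},{"delta_pos": [0.215,-0.357,0.004],"delta_rot": [0,0,0],"claw": 100},{"delta_pos": [0.215,-0.357,0.004],"delta_rot": [0,0,0],"claw": 100},{"delta_pos": [0.215,-0.357,0.004],"delta_rot": [0,0,0],"claw": 100},{"delta_pos": [0.215,-0.357,0.004],"delta_rot": [0,0,0],"claw": 100},{"delta_pos": [0.215,-0.357,0.004],"delta_rot": [0,0,0],"claw": 100}]'

```text
time: 1.43
eef_pos: [0.5202, -0.0714, 0.3004]
tcp_rot: [0.999, 0.036, 0.001, -0.001]
contact_force: [-0.2, -1.1, 0.3]
opening: 1.004
```

```bash
python3 - <<'E'
from h import *
st();go([.56,.005,.30],-86)
s,im,d,i=cam('wrist');save('w1.png',im);P=pts(d,i,s);np.savez('w1.npz',im=im,d=d,P=P)
E
```

```text
t 1.43 p [ 0.5202 -0.0714  0.3004] a -85.87 tilt 0.13 op 1.004 F [-0.2 -1.1  0.3] q [-0.33 -0.1   1.85  0.    1.39  1.17]
dpos [0.0452, -0.0733, 0.0006] drot [-0.0018, -0.0015, 0.0023] rows 2.1
```

View pics/w1.png

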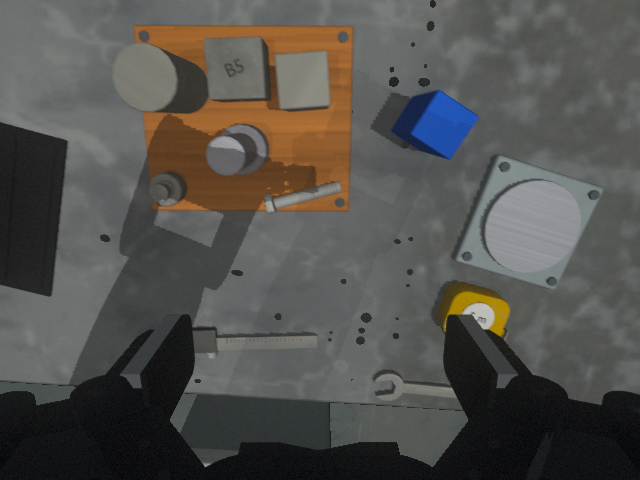

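The wrist picture shows the whole board: cylinder top (145,77), cube (237,68), prism (303,80), tamper stem top (226,155), and the platen disc at (532,226). I'll fit the top faces by height.

```bash
python3 - <<'E'
from h import *
z=np.load('w1.npz');im=z['im'];P=z['P']
box=np.zeros((480,640),bool)
def fit(n,u0,u1,v0,v1,z0,z1):
    b=box.copy();b[v0:v1,u0:u1]=1;m=b&(P[...,2]>z0)&(P[...,2]<z1)
    k=1
    nn,l,st_,_=cv2.connectedComponentsWithStats(m.astype(np.uint8));m=l==(1+np.argmax(st_[1:,4]))
    Q=P[m][:,:2].astype(np.float32)*1000
    print(n,m.sum(),'z',round(np.median(P[m][:,2]),4),'rect',np.round(cv2.minAreaRect(Q)[0],1),np.round(cv2.minAreaRect(Q)[1],1),round(cv2.minAreaRect(Q)[2],1),'circ',np.round(cv2.minEnclosingCircle(Q)[0],1),'mean',np.round(Q.mean(0),1))
fit('cyl',95,200,30,130,.098,.115)
fit('cube',195,280,25,110,.048,.065)
fit('prism',265,340,40,120,.098,.115)
fit('tam',190,275,120,185,.098,.115)
fit('disc',470,600,160,290,.018,.03)
fit('base',445,610,145,300,.008,.03)
fit('board',100,360,15,220,.003,.009)
for v,u in [(250,300),(60,300-130+10),(105,170)]: print(P[v,u])
E
```

```text
cyl 3704 z 0.1067 rect [612.6  67.7] [48.7 49.8] 3.4 circ [612.8  68.2] mean [613.   66.7]
cube 3628 z 0.0567 rect [629.1   9.7] [50.3 50.5] 5.9 circ [629.    9.4] mean [629.2   8.9]
prism 2919 z 0.1068 rect [619.9 -52. ] [40.2 40. ] 8.3 circ [620.  -52.2] mean [620.  -52.1]
tam 1294 z 0.1067 rect [559.    5.7] [31.4 31.3] 49.7 circ [558.8   6. ] mean [559.2   5.2]
disc 7070 z 0.0228 rect [ 500.4 -295.4] [99.9 98.8] 57.1 circ [ 500.4 -295.7] mean [ 501.9 -294.6]
base 12360 z 0.0218 rect [ 500.1 -295.6] [120.8 120.2] 77.4 circ [ 500.5 -295. ] mean [ 504.2 -291.1]
board 22952 z 0.0068 rect [583.2   5.9] [181.2 211. ] 4.3 circ [583.    5.6] mean [580.7  -3.8]
[ 4.51706208e-01 -5.48072960e-02  6.22306917e-05]
[0.63064128 0.05089847 0.0769019 ]
[0.59473891 0.05139134 0.10237989]
```

```bash
python3 - <<'E'
from h import *
go([.559,.0058,.17],-86);go([.559,.0058,.075],-86)
E
```

```text
dpos [0.0415, -0.0669, 0.1309] drot [-0.0075, -0.004, 0.008] rows 3.7
dpos [0.0411, -0.0662, 0.2259] drot [-0.0075, -0.004, 0.008] rows 5.7
```

Request:
carry_out --commands '[{"delta_pos": [0.0415,-0.067,0.131],"delta_rot": [-0.0075,-0.004,0.008],"claw": 100},{"delta_pos": [0.0415,-0.067,0.131],"delta_rot": [-0.0075,-0.004,0.008],"claw": 100},{"delta_pos": [0.0415,-0.067,0.131],"delta_rot": [-0.0075,-0.004,0.008],"claw": 100},{"delta_pos": [0.0415,-0.067,0.131],"delta_rot": [-0.0075,-0.004,0.008],"claw": 100},{"delta_pos": [0.0415,-0.067,0.131],"delta_rot": [-0.0075,-0.004,0.008],"claw": 100},{"delta_pos": [0.0415,-0.067,0.131],"delta_rot": [-0.0075,-0.004,0.008],"claw": 100},{"delta_pos": [0.0415,-0.067,0.131],"delta_rot": [-0.0075,-0.004,0.008],"claw": 100}]'

```text
time: 2.07
eef_pos: [0.5596, 0.0053, 0.1712]
tcp_rot: [0.999, 0.035, 0.001, 0.0]
contact_force: [-0.2, -0.6, -0.1]
opening: 0.997
```

```bash
python3 - <<'E'
from h import *
st();go([.559,.0058,.075],-86)
s,im,d,i=cam('wrist');save('w2.png',im);P=pts(d,i,s);
m=(P[...,2]>.098)&(P[...,2]<.115)
nn,l,s_,c=cv2.connectedComponentsWithStats(m.astype(np.uint8))
for k in range(1,nn):
    if s_[k,4]>800: 
        Q=P[l==k][:,:2].astype(np.float32)*1000; print(s_[k,4],c[k],cv2.minAreaRect(Q))
E
```

```text
t 2.07 p [0.5596 0.0053 0.1712] a -86.0 tilt 0.1 op 0.997 F [-0.2 -0.6 -0.1] q [-0.17  0.08  1.91 -0.    1.15  1.33]
dpos [-0.0007, -0.0007, 0.0962] drot [0.0009, -0.0015, 0.0] rows 2.3
7975 [202.38746082 148.32025078] ((612.9483032226562, 68.06819152832031), (48.515106201171875, 49.933998107910156), 4.760905742645264)
6623 [440.13256832 151.78544466] ((619.7521362304688, -51.99198532104492), (40.23256301879883, 40.457923889160156), 8.384255409240723)
2581 [622.17551337 216.01433553] ((591.5692749023438, -152.17776489257812), (54.503334045410156, 27.612995147705078), 16.05427360534668)
2711 [317.73441534 258.42309111] ((559.0346069335938, 6.0095720291137695), (31.10149383544922, 31.56218719482422), 89.83612823486328)
```

View pics/w2.png

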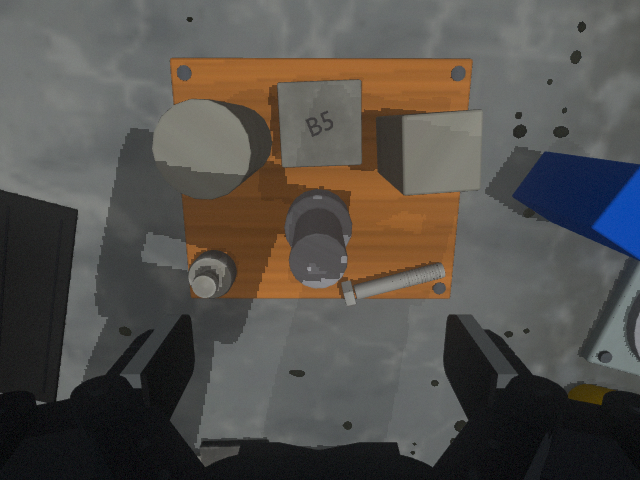

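The stem top (318,258) lies midway between the fingers, and the positions agree to within 1 mm. Descend and grip.

Request:
carry_out --commands '[{"delta_pos": [-0.0005,-0.0005,0.04],"delta_rot": [0,0,0],"claw": 100},{"delta_pos": [-0.0005,-0.0005,0.07],"delta_rot": [0,0,0],"claw": 100},{"delta_pos": [-0.0005,-0.0005,0.096],"delta_rot": [0,0,0],"claw": 100},{"delta_pos": [-0.0005,-0.0005,0.096],"delta_rot": [0,0,0],"claw": 100},{"delta_pos": [-0.0005,-0.0005,0.096],"delta_rot": [0,0,0],"claw": 60},{"delta_pos": [-0.0005,-0.0005,0.096],"delta_rot": [0,0,0],"claw": 40},{"delta_pos": [-0.0005,-0.0005,0.096],"delta_rot": [0,0,0],"claw": 20},{"delta_pos": [-0.0005,-0.0005,0.096],"delta_rot": [0,0,0],"claw": 20}]' --force 60

```text
time: 2.78
eef_pos: [0.5618, 0.0048, 0.0791]
tcp_rot: [0.999, 0.034, 0.004, 0.001]
contact_force: [0.1, -0.4, -0.1]
opening: 0.458
```

Request:
carry_out --commands '[{"delta_pos": [0,0,0],"delta_rot": [0,0,0],"claw": 10},{"delta_pos": [0,0,0],"delta_rot": [0,0,0],"claw": 10},{"delta_pos": [0,0,0],"delta_rot": [0,0,0],"claw": 10},{"delta_pos": [0,0,0],"delta_rot": [0,0,0],"claw": 10}]'

```text
time: 3.12
eef_pos: [0.5623, 0.0048, 0.0798]
tcp_rot: [0.999, 0.035, 0.005, 0.001]
contact_force: [0.8, 0.4, 0.8]
opening: 0.347
```

```bash
python3 - <<'E'
from h import *
st()
E
```

```text
t 3.12 p [0.5623 0.0048 0.0798] a -86.04 tilt 0.57 op 0.347 F [0.8 0.4 0.8] q [-0.17  0.2   1.97 -0.    0.97  1.33]
```

```bash
python3 - <<'E'
from h import *
go([.5623,.0048,.215],-86)
E
```

```text
dpos [0.0013, 0.0004, -0.1352] drot [0.0028, -0.0096, -0.0007] rows 3.2
```

Request:
carry_out --commands '[{"delta_pos": [0,0,-0.02],"delta_rot": [0,0,0],"claw": 10},{"delta_pos": [0,0,-0.05],"delta_rot": [0,0,0],"claw": 10},{"delta_pos": [0,0,-0.09],"delta_rot": [0,0,0],"claw": 10},{"delta_pos": [0,0,-0.13],"delta_rot": [0,0,0],"claw": 10},{"delta_pos": [0,0,-0.145],"delta_rot": [0,0,0],"claw": 10},{"delta_pos": [0,0,-0.145],"delta_rot": [0,0,0],"claw": 10}]'

```text
time: 3.62
eef_pos: [0.5633, 0.0047, 0.2298]
tcp_rot: [0.999, 0.035, 0.009, 0.002]
contact_force: [1.1, -0.5, -4.7]
opening: 0.346
```

```bash
python3 - <<'E'
from h import *
st();go([.4915,.3480,.215],-86);go([.4915,.3480,.1],-86)
s,im,d,i=cam('wrist');save('w3.png',im)
E
```

```text
t 3.62 p [0.5633 0.0047 0.2298] a -86.03 tilt 1.09 op 0.346 F [ 1.1 -0.5 -4.7] q [-0.17  0.02  1.86 -0.    1.24  1.33]
dpos [-0.0481, -0.3475, 0.0122] drot [0.0051, -0.0184, -0.0005] rows 8.4
dpos [-0.0502, -0.3481, 0.1272] drot [0.0051, -0.0184, -0.0005] rows 9.0
```

View pics/w3.png

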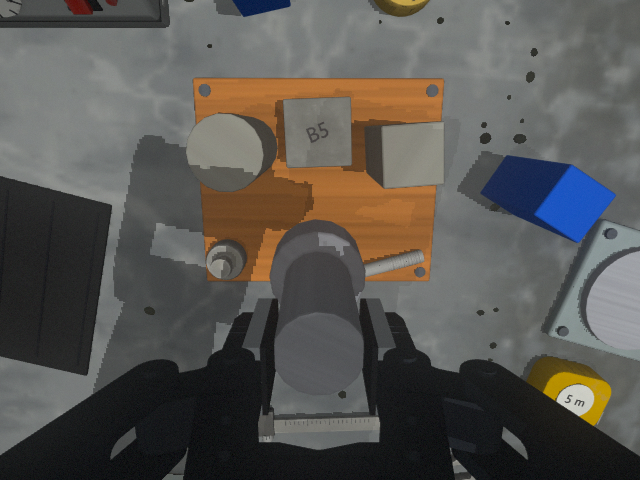

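The tamper is held in the air (weight 4.7 N). Carry it to the mat.

Request:
carry_out --commands '[{"delta_pos": [-0.048,-0.347,0.01],"delta_rot": [0.005,-0.018,0],"claw": 10},{"delta_pos": [-0.048,-0.347,0.01],"delta_rot": [0.005,-0.018,0],"claw": 10},{"delta_pos": [-0.048,-0.347,0.01],"delta_rot": [0.005,-0.018,0],"claw": 10},{"delta_pos": [-0.048,-0.347,0.01],"delta_rot": [0.005,-0.018,0],"claw": 10},{"delta_pos": [-0.048,-0.347,0.01],"delta_rot": [0.005,-0.018,0],"claw": 10},{"delta_pos": [-0.048,-0.347,0.01],"delta_rot": [0.005,-0.018,0],"claw": 10},{"delta_pos": [-0.048,-0.347,0.01],"delta_rot": [0.005,-0.018,0],"claw": 10},{"delta_pos": [-0.048,-0.347,0.01],"delta_rot": [0.005,-0.018,0],"claw": 10}]'

```text
time: 4.33
eef_pos: [0.4901, 0.3322, 0.2095]
tcp_rot: [0.999, 0.035, -0.006, 0.001]
contact_force: [2.3, -0.2, -5.1]
opening: 0.347
```

```bash
python3 - <<'E'
from h import *
st();go([.4915,.3480,.1],-86)
E
```

```text
t 4.33 p [0.4901 0.3322 0.2095] a -86.03 tilt 0.75 op 0.347 F [ 2.3 -0.2 -5.1] q [0.42 0.12 1.79 0.   1.24 1.92]
dpos [0.0039, -0.0159, 0.1095] drot [0.0017, 0.013, -0.0006] rows 2.7
```

Request:
carry_out --commands '[{"delta_pos": [0.004,-0.016,0.035],"delta_rot": [0.002,0.013,0],"claw": 10},{"delta_pos": [0.004,-0.016,0.07],"delta_rot": [0.002,0.013,0],"claw": 10},{"delta_pos": [0.004,-0.016,0.1],"delta_rot": [0.002,0.013,0],"claw": 10},{"delta_pos": [0.004,-0.016,0.11],"delta_rot": [0.002,0.013,0],"claw": 10},{"delta_pos": [0.004,-0.016,0.11],"delta_rot": [0.002,0.013,0],"claw": 10},{"delta_pos": [0.004,-0.016,0.11],"delta_rot": [0.002,0.013,0],"claw": 10}]'

```text
time: 4.83
eef_pos: [0.4907, 0.3474, 0.0977]
tcp_rot: [0.999, 0.034, -0.002, 0.001]
contact_force: [0.2, 0.1, -4.5]
opening: 0.348
```

```bash
python3 - <<'E'
from h import *
st();go([.4915,.3480,.077],-86)
E
```

```text
t 4.83 p [0.4907 0.3474 0.0977] a -86.06 tilt 0.2 op 0.348 F [ 0.2  0.1 -4.5] q [0.45 0.26 1.85 0.   1.03 1.95]
dpos [0.0009, -0.0006, 0.0207] drot [0.001, 0.0033, -0.001] rows 0.5
```

Request:
carry_out --commands '[{"delta_pos": [0.001,0,0.007],"delta_rot": [0.001,0.003,0],"claw": 10},{"delta_pos": [0.001,0,0.012],"delta_rot": [0.001,0.003,0],"claw": 10},{"delta_pos": [0.001,0,0.017],"delta_rot": [0.001,0.003,0],"claw": 10},{"delta_pos": [0.001,0,0.02],"delta_rot": [0.001,0.003,0],"claw": 10},{"delta_pos": [0.001,0,0.02],"delta_rot": [0.001,0.003,0],"claw": 10}]'

```text
time: 5.25
eef_pos: [0.492, 0.3475, 0.0781]
tcp_rot: [0.999, 0.034, 0.0, -0.0]
contact_force: [-0.4, 0.4, -4.9]
opening: 0.348
```

```bash
python3 - <<'E'
from h import *
st();go([.4915,.3480,.077],-86)
E
```

```text
t 5.25 p [0.492  0.3475 0.0781] a -86.08 tilt 0.02 op 0.348 F [-0.4  0.4 -4.9] q [0.45 0.29 1.86 0.   0.99 1.95]
dpos [-0.0004, -0.0006, 0.0011] drot [-0.0003, -0.0003, -0.0013] rows 0.0
```

Request:
carry_out --commands '[{"delta_pos": [0,0,0.001],"delta_rot": [0,0,0],"claw": 10},{"delta_pos": [0,0,0.002],"delta_rot": [0,0,0],"claw": 10},{"delta_pos": [0,0,0.002],"delta_rot": [0,0,0],"claw": 10}]'

```text
time: 5.5
eef_pos: [0.4928, 0.3478, 0.0779]
tcp_rot: [0.999, 0.034, 0.001, -0.0]
contact_force: [-2.5, -1.1, 3.6]
opening: 0.348
```

Request:
carry_out --commands '[{"delta_pos": [0,0,0],"delta_rot": [0,0,0],"claw": 40},{"delta_pos": [0,0,0],"delta_rot": [0,0,0],"claw": 60},{"delta_pos": [0,0,0],"delta_rot": [0,0,0],"claw": 100},{"delta_pos": [0,0,0],"delta_rot": [0,0,0],"claw": 100},{"delta_pos": [0,0,0],"delta_rot": [0,0,0],"claw": 100},{"delta_pos": [0,0,0],"delta_rot": [0,0,0],"claw": 100}]'

```text
time: 6.0
eef_pos: [0.4929, 0.3478, 0.0779]
tcp_rot: [0.999, 0.034, 0.001, -0.0]
contact_force: [0.3, -0.7, 0.1]
opening: 1.005
```

Request:
carry_out --commands '[{"delta_pos": [0,0,-0.03],"delta_rot": [0,0,0],"claw": 100},{"delta_pos": [0,0,-0.07],"delta_rot": [0,0,0],"claw": 100},{"delta_pos": [0,0,-0.11],"delta_rot": [0,0,0],"claw": 100},{"delta_pos": [0,0,-0.15],"delta_rot": [0,0,0],"claw": 100},{"delta_pos": [0,0,-0.15],"delta_rot": [0,0,0],"claw": 100}]'

```text
time: 6.42
eef_pos: [0.4969, 0.3499, 0.2392]
tcp_rot: [0.999, 0.034, 0.009, -0.004]
contact_force: [0.9, 0.6, 1.6]
opening: 0.999
```

```bash
python3 - <<'E'
from h import *
st();go([.6128,.068,.215],4.5)
s,im,d,i=cam('wrist');save('w4.png',im)
E
```

```text
t 6.42 p [0.4969 0.3499 0.2392] a -86.05 tilt 1.17 op 0.999 F [0.9 0.6 1.6] q [ 0.45  0.12  1.74 -0.    1.26  1.95]
dpos [0.0958, 0.2894, 0.0238] drot [0.0092, -0.0207, -1.5804] rows 12.6
```

View pics/w4.png

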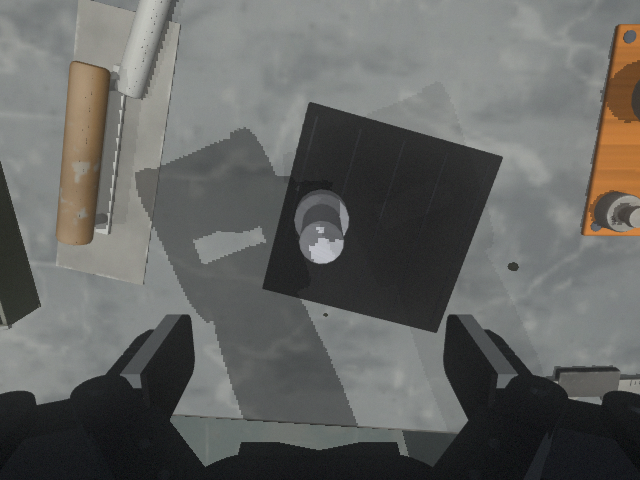

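The tamper stands upright on the mat at (321,225). Next, the cylinder.

Request:
carry_out --commands '[{"delta_pos": [0.096,0.289,0.02],"delta_rot": [0.009,-0.02,-1.58],"claw": 100},{"delta_pos": [0.096,0.289,0.02],"delta_rot": [0.009,-0.02,-1.58],"claw": 100},{"delta_pos": [0.096,0.289,0.02],"delta_rot": [0.009,-0.02,-1.58],"claw": 100},{"delta_pos": [0.096,0.289,0.02],"delta_rot": [0.009,-0.02,-1.58],"claw": 100},{"delta_pos": [0.096,0.289,0.02],"delta_rot": [0.009,-0.02,-1.58],"claw": 100},{"delta_pos": [0.096,0.289,0.02],"delta_rot": [0.009,-0.02,-1.58],"claw": 100},{"delta_pos": [0.096,0.289,0.02],"delta_rot": [0.009,-0.02,-1.58],"claw": 100},{"delta_pos": [0.096,0.289,0.02],"delta_rot": [0.009,-0.02,-1.58],"claw": 100}]'

```text
time: 7.13
eef_pos: [0.6115, 0.0646, 0.2128]
tcp_rot: [0.872, 0.49, -0.002, -0.001]
contact_force: [0.4, 1.6, 0.2]
opening: 1.002
```

```bash
python3 - <<'E'
from h import *
st();go([.6128,.068,.18],4.5)
E
```

```text
t 7.13 p [0.6115 0.0646 0.2128] a -31.36 tilt 0.27 op 1.002 F [0.4 1.6 0.2] q [-0.06  0.17  1.74 -0.    1.24  0.49]
dpos [0.0037, -0.0006, 0.0328] drot [-0.0046, 0.0013, -0.6259] rows 5.0
```

Request:
carry_out --commands '[{"delta_pos": [0.0037,-0.0006,0.02],"delta_rot": [-0.004,0.001,-0.626],"claw": 100},{"delta_pos": [0.0037,-0.0006,0.032],"delta_rot": [-0.004,0.001,-0.626],"claw": 100},{"delta_pos": [0.0037,-0.0006,0.032],"delta_rot": [-0.004,0.001,-0.626],"claw": 100},{"delta_pos": [0.0037,-0.0006,0.032],"delta_rot": [-0.004,0.001,-0.626],"claw": 100},{"delta_pos": [0.0037,-0.0006,0.032],"delta_rot": [-0.004,0.001,-0.626],"claw": 100},{"delta_pos": [0.0037,-0.0006,0.032],"delta_rot": [-0.004,0.001,-0.626],"claw": 100},{"delta_pos": [0.0037,-0.0006,0.032],"delta_rot": [-0.004,0.001,-0.626],"claw": 100}]'

```text
time: 7.72
eef_pos: [0.6122, 0.068, 0.1795]
tcp_rot: [0.68, 0.733, -0.001, -0.001]
contact_force: [-0.2, 0.4, -0.5]
opening: 1.001
```

```bash
python3 - <<'E'
from h import *
st();go([.6128,.068,.075],4.5)
s,im,d,i=cam('wrist');save('w5.png',im)
E
```

```text
t 7.72 p [0.6122 0.068  0.1795] a 4.34 tilt 0.15 op 1.001 F [-0.2  0.4 -0.5] q [-0.05  0.2   1.76 -0.    1.18 -0.13]
dpos [-0.0001, 0.0009, 0.1045] drot [-0.0027, -0.0002, -0.0028] rows 2.5
```

View pics/w5.png

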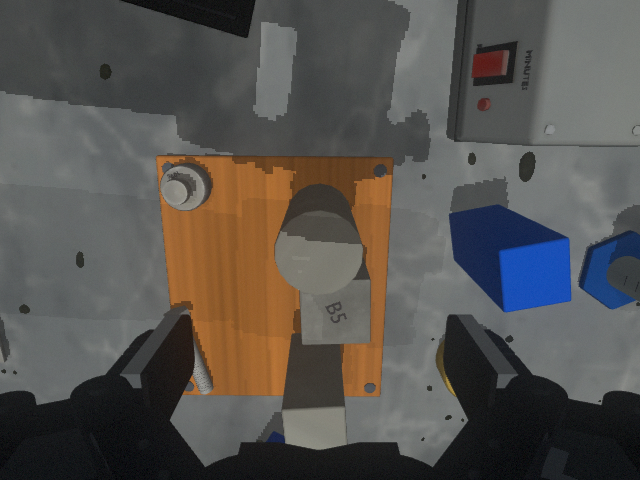

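Cylinder top at (319,252), centred between the fingers and free all round. Descend and close.

Request:
carry_out --commands '[{"delta_pos": [0,0.001,0.03],"delta_rot": [-0.003,0,-0.003],"claw": 100},{"delta_pos": [0,0.001,0.06],"delta_rot": [-0.003,0,-0.003],"claw": 100},{"delta_pos": [0,0.001,0.085],"delta_rot": [-0.003,0,-0.003],"claw": 100},{"delta_pos": [0,0.001,0.1],"delta_rot": [-0.003,0,-0.003],"claw": 100},{"delta_pos": [0,0.001,0.104],"delta_rot": [-0.003,0,-0.003],"claw": 100},{"delta_pos": [0,0.001,0.104],"delta_rot": [-0.003,0,-0.003],"claw": 100}]'

```text
time: 8.27
eef_pos: [0.6118, 0.0683, 0.074]
tcp_rot: [0.679, 0.734, -0.001, -0.001]
contact_force: [-0.3, -0.4, 0.3]
opening: 1.004
```

```bash
python3 - <<'E'
from h import *
st();go([.6128,.068,.075],4.5)
E
```

```text
t 8.27 p [0.6118 0.0683 0.074 ] a 4.43 tilt 0.16 op 1.004 F [-0.3 -0.4  0.3] q [-0.05  0.32  1.83  0.    1.   -0.13]
dpos [-0.0003, 0.0009, -0.001] drot [-0.0028, -0.0006, -0.0012] rows 0.0
```

Request:
carry_out --commands '[{"delta_pos": [0,0.001,0],"delta_rot": [0,0,0],"claw": 75},{"delta_pos": [0,0.001,0],"delta_rot": [0,0,0],"claw": 60},{"delta_pos": [0,0.001,0],"delta_rot": [0,0,0],"claw": 45},{"delta_pos": [0,0.001,0],"delta_rot": [0,0,0],"claw": 30},{"delta_pos": [0,0.001,0],"delta_rot": [0,0,0],"claw": 30},{"delta_pos": [0,0.001,0],"delta_rot": [0,0,0],"claw": 30},{"delta_pos": [0,0.001,0],"delta_rot": [0,0,0],"claw": 30},{"delta_pos": [0,0.001,0],"delta_rot": [0,0,0],"claw": 30}]' --force 60

```text
time: 8.93
eef_pos: [0.6138, 0.0683, 0.0761]
tcp_rot: [0.679, 0.734, -0.0, -0.0]
contact_force: [-2.3, 0.1, 5.6]
opening: 0.568
```

Request:
carry_out --commands '[{"delta_pos": [0,0,-0.02],"delta_rot": [0,0,0],"claw": 30},{"delta_pos": [0,0,-0.05],"delta_rot": [0,0,0],"claw": 30},{"delta_pos": [0,0,-0.09],"delta_rot": [0,0,0],"claw": 30},{"delta_pos": [0,0,-0.125],"delta_rot": [0,0,0],"claw": 30},{"delta_pos": [0,0,-0.14],"delta_rot": [0,0,0],"claw": 30},{"delta_pos": [0,0,-0.14],"delta_rot": [0,0,0],"claw": 30}]'

```text
time: 9.43
eef_pos: [0.6163, 0.0682, 0.2213]
tcp_rot: [0.679, 0.734, 0.003, 0.004]
contact_force: [0.3, -0.3, -4.9]
opening: 0.559
```

```bash
python3 - <<'E'
from h import *
st();go([.4807,.2939,.215],-11.3)
E
```

```text
t 9.43 p [0.6163 0.0682 0.2213] a 4.43 tilt 0.53 op 0.559 F [ 0.3 -0.3 -4.9] q [-0.05  0.16  1.72  0.    1.24 -0.13]
dpos [0.2355, -0.1178, 0.005] drot [0.0093, -0.0003, 0.2745] rows 6.3
```

The cylinder is held (4.9 N). Carry it to mat spot (0.460, 0.293).

```bash
python3 - <<'E'
from h import *
go([.4601,.2929,.215],-11.3)
E
```

```text
dpos [0.2361, -0.1384, 0.0048] drot [0.0093, -0.0003, 0.2745] rows 6.6
```

Request:
carry_out --commands '[{"delta_pos": [0.236,-0.138,0.005],"delta_rot": [0.009,0,0.274],"claw": 30},{"delta_pos": [0.236,-0.138,0.005],"delta_rot": [0.009,0,0.274],"claw": 30},{"delta_pos": [0.236,-0.138,0.005],"delta_rot": [0.009,0,0.274],"claw": 30},{"delta_pos": [0.236,-0.138,0.005],"delta_rot": [0.009,0,0.274],"claw": 30},{"delta_pos": [0.236,-0.138,0.005],"delta_rot": [0.009,0,0.274],"claw": 30},{"delta_pos": [0.236,-0.138,0.005],"delta_rot": [0.009,0,0.274],"claw": 30},{"delta_pos": [0.236,-0.138,0.005],"delta_rot": [0.009,0,0.274],"claw": 30},{"delta_pos": [0.236,-0.138,0.005],"delta_rot": [0.009,0,0.274],"claw": 30}]'

```text
time: 10.1
eef_pos: [0.4556, 0.2958, 0.211]
tcp_rot: [0.772, 0.636, -0.003, -0.002]
contact_force: [0.2, -0.9, -5.5]
opening: 0.561
```

```bash
python3 - <<'E'
from h import *
st();go([.4601,.2929,.09],-11.3)
E
```

```text
t 10.1 p [0.4556 0.2958 0.211 ] a -10.99 tilt 0.4 op 0.561 F [ 0.2 -0.9 -5.5] q [0.39 0.01 1.91 0.   1.23 0.58]
dpos [-0.0018, 0.0058, 0.1209] drot [-0.0068, 0.0011, 0.0054] rows 2.9
```

Request:
carry_out --commands '[{"delta_pos": [-0.002,0.006,0.03],"delta_rot": [-0.007,0.001,0.005],"claw": 30},{"delta_pos": [-0.002,0.006,0.065],"delta_rot": [-0.007,0.001,0.005],"claw": 30},{"delta_pos": [-0.002,0.006,0.095],"delta_rot": [-0.007,0.001,0.005],"claw": 30},{"delta_pos": [-0.002,0.006,0.115],"delta_rot": [-0.007,0.001,0.005],"claw": 30},{"delta_pos": [-0.002,0.006,0.12],"delta_rot": [-0.007,0.001,0.005],"claw": 30},{"delta_pos": [-0.002,0.006,0.12],"delta_rot": [-0.007,0.001,0.005],"claw": 30}]'

```text
time: 10.6
eef_pos: [0.4575, 0.2911, 0.0867]
tcp_rot: [0.773, 0.634, -0.004, -0.001]
contact_force: [-0.2, -0.0, -5.2]
opening: 0.566
```

```bash
python3 - <<'E'
from h import *
st();go([.4601,.2929,.075],-11.3)
E
```

```text
t 10.6 p [0.4575 0.2911 0.0867] a -11.3 tilt 0.48 op 0.566 F [-0.2 -0.  -5.2] q [ 0.38  0.16  2.   -0.    0.99  0.58]
dpos [0.0024, 0.0023, 0.0116] drot [-0.0069, 0.005, -0.0] rows 0.3
```

Request:
carry_out --commands '[{"delta_pos": [0.002,0.002,0.006],"delta_rot": [-0.007,0.005,0],"claw": 30},{"delta_pos": [0.002,0.002,0.01],"delta_rot": [-0.007,0.005,0],"claw": 30},{"delta_pos": [0.002,0.002,0.0125],"delta_rot": [-0.007,0.005,0],"claw": 30},{"delta_pos": [0.002,0.002,0.0135],"delta_rot": [-0.007,0.005,0],"claw": 30},{"delta_pos": [0.002,0.002,0.0135],"delta_rot": [-0.007,0.005,0],"claw": 30}]'

```text
time: 11.02
eef_pos: [0.4604, 0.2929, 0.0742]
tcp_rot: [0.773, 0.634, 0.001, 0.0]
contact_force: [-0.1, 1.1, -3.3]
opening: 0.564
```

```bash
python3 - <<'E'
from h import *
st();go([.4601,.2929,.075],-11.3)
E
```

```text
t 11.02 p [0.4604 0.2929 0.0742] a -11.3 tilt 0.11 op 0.564 F [-0.1  1.1 -3.3] q [ 0.38  0.18  2.   -0.    0.96  0.58]
dpos [-0.0, -0.0003, -0.0008] drot [0.0016, -0.001, -0.0] rows 0.0
```

Partly bearing on the mat. One more millimetre down, then release.

Request:
carry_out --commands '[{"delta_pos": [0,0,0.001],"delta_rot": [0,0,0],"claw": 30},{"delta_pos": [0,0,0.001],"delta_rot": [0,0,0],"claw": 30},{"delta_pos": [0,0,0.001],"delta_rot": [0,0,0],"claw": 65},{"delta_pos": [0,0,0.001],"delta_rot": [0,0,0],"claw": 80},{"delta_pos": [0,0,0.001],"delta_rot": [0,0,0],"claw": 100},{"delta_pos": [0,0,0.001],"delta_rot": [0,0,0],"claw": 100},{"delta_pos": [0,0,0.001],"delta_rot": [0,0,0],"claw": 100}]'

```text
time: 11.6
eef_pos: [0.461, 0.293, 0.0737]
tcp_rot: [0.773, 0.634, 0.002, 0.001]
contact_force: [-0.3, 0.2, 0.1]
opening: 1.001
```

Request:
carry_out --commands '[{"delta_pos": [0,0,-0.03],"delta_rot": [0,0,0],"claw": 100},{"delta_pos": [0,0,-0.07],"delta_rot": [0,0,0],"claw": 100},{"delta_pos": [0,0,-0.11],"delta_rot": [0,0,0],"claw": 100},{"delta_pos": [0,0,-0.13],"delta_rot": [0,0,0],"claw": 100},{"delta_pos": [0,0,-0.13],"delta_rot": [0,0,0],"claw": 100}]'

```text
time: 12.02
eef_pos: [0.4641, 0.2944, 0.2112]
tcp_rot: [0.773, 0.634, 0.008, 0.003]
contact_force: [0.9, -0.4, 0.1]
opening: 1.0
```

```bash
python3 - <<'E'
from h import *
st();go([.6199,-.052,.19],8.3)
s,im,d,i=cam('wrist');save('w6.png',im)
E
```

```text
t 12.02 p [0.4641 0.2944 0.2112] a -11.3 tilt 0.94 op 1.0 F [ 0.9 -0.4  0.1] q [ 0.38  0.01  1.91 -0.    1.21  0.58]
dpos [-0.3094, 0.2203, 0.0214] drot [0.0152, -0.0065, -0.342] rows 9.1
```

View pics/w6.png

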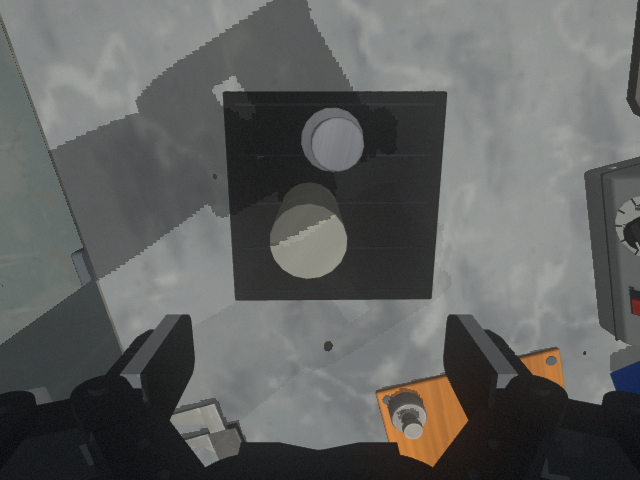

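The cylinder (308,240) and tamper (335,142) both stand on the mat, and its front-right part is free. Now the prism.

Request:
carry_out --commands '[{"delta_pos": [-0.309,0.22,0.01],"delta_rot": [0.015,-0.0065,-0.342],"claw": 100},{"delta_pos": [-0.309,0.22,0.01],"delta_rot": [0.015,-0.0065,-0.342],"claw": 100},{"delta_pos": [-0.309,0.22,0.01],"delta_rot": [0.015,-0.0065,-0.342],"claw": 100},{"delta_pos": [-0.309,0.22,0.01],"delta_rot": [0.015,-0.0065,-0.342],"claw": 100},{"delta_pos": [-0.309,0.22,0.01],"delta_rot": [0.015,-0.0065,-0.342],"claw": 100},{"delta_pos": [-0.309,0.22,0.01],"delta_rot": [0.015,-0.0065,-0.342],"claw": 100},{"delta_pos": [-0.309,0.22,0.01],"delta_rot": [0.015,-0.0065,-0.342],"claw": 100},{"delta_pos": [-0.309,0.22,0.01],"delta_rot": [0.015,-0.0065,-0.342],"claw": 100}]'

```text
time: 12.73
eef_pos: [0.5943, -0.0035, 0.1964]
tcp_rot: [0.654, 0.756, -0.003, -0.003]
contact_force: [1.0, -0.3, -0.0]
opening: 1.003
```

```bash
python3 - <<'E'
from h import *
st();go([.6199,-.052,.18],8.3)
E
```

```text
t 12.73 p [ 0.5943 -0.0035  0.1964] a 8.29 tilt 0.47 op 1.003 F [ 1.  -0.3 -0. ] q [-0.18  0.14  1.8  -0.    1.21 -0.32]
dpos [-0.0517, 0.0185, 0.0163] drot [-0.0081, 0.0002, -0.0002] rows 1.4
```

Request:
carry_out --commands '[{"delta_pos": [-0.0517,0.0185,0.016],"delta_rot": [-0.008,0,0],"claw": 100},{"delta_pos": [-0.0517,0.0185,0.016],"delta_rot": [-0.008,0,0],"claw": 100},{"delta_pos": [-0.0517,0.0185,0.016],"delta_rot": [-0.008,0,0],"claw": 100},{"delta_pos": [-0.0517,0.0185,0.016],"delta_rot": [-0.008,0,0],"claw": 100},{"delta_pos": [-0.0517,0.0185,0.016],"delta_rot": [-0.008,0,0],"claw": 100}]'

```text
time: 13.15
eef_pos: [0.619, -0.0508, 0.1792]
tcp_rot: [0.654, 0.757, -0.0, -0.001]
contact_force: [0.1, -0.0, 0.0]
opening: 1.0
```

```bash
python3 - <<'E'
from h import *
st();go([.6199,-.052,.075],8.3)
s,im,d,i=cam('wrist');save('w7.png',im)
E
```

```text
t 13.15 p [ 0.619  -0.0508  0.1792] a 8.32 tilt 0.15 op 1.0 F [ 0.1 -0.   0. ] q [-0.25  0.21  1.75  0.    1.18 -0.39]
dpos [-0.0015, 0.001, 0.1041] drot [-0.0023, -0.0013, 0.0003] rows 2.5
```

View pics/w7.png

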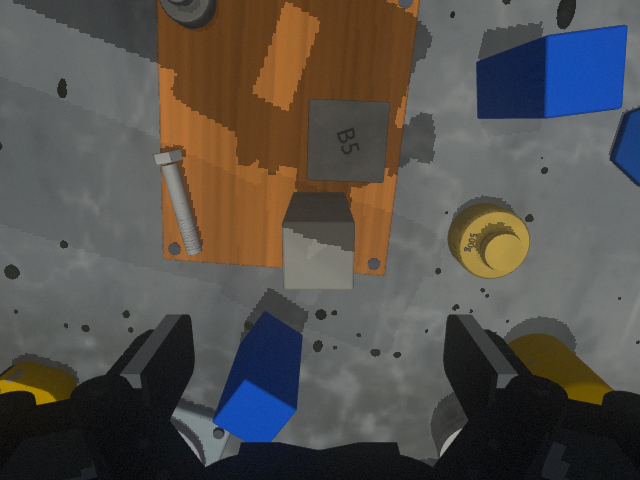

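The prism top (319,257) is square between the fingers. The blue decoy stays clear, over 100 mm away. Descend.

Request:
carry_out --commands '[{"delta_pos": [-0.0015,0.001,0.03],"delta_rot": [-0.002,-0.001,0],"claw": 100},{"delta_pos": [-0.0015,0.001,0.06],"delta_rot": [-0.002,-0.001,0],"claw": 100},{"delta_pos": [-0.0015,0.001,0.085],"delta_rot": [-0.002,-0.001,0],"claw": 100},{"delta_pos": [-0.0015,0.001,0.1],"delta_rot": [-0.002,-0.001,0],"claw": 100},{"delta_pos": [-0.0015,0.001,0.103],"delta_rot": [-0.002,-0.001,0],"claw": 100},{"delta_pos": [-0.0015,0.001,0.103],"delta_rot": [-0.002,-0.001,0],"claw": 100},{"delta_pos": [-0.0015,0.001,0.103],"delta_rot": [-0.002,-0.001,0],"claw": 75},{"delta_pos": [-0.0015,0.001,0.103],"delta_rot": [-0.002,-0.001,0],"claw": 60}]' --force 60

```text
time: 13.87
eef_pos: [0.6217, -0.0514, 0.0792]
tcp_rot: [0.653, 0.757, 0.001, 0.002]
contact_force: [0.0, -0.7, 0.2]
opening: 0.747
```

Request:
carry_out --commands '[{"delta_pos": [0,0,0],"delta_rot": [0,0,0],"claw": 45},{"delta_pos": [0,0,0],"delta_rot": [0,0,0],"claw": 20},{"delta_pos": [0,0,0],"delta_rot": [0,0,0],"claw": 20},{"delta_pos": [0,0,0],"delta_rot": [0,0,0],"claw": 20},{"delta_pos": [0,0,0],"delta_rot": [0,0,0],"claw": 20},{"delta_pos": [0,0,0],"delta_rot": [0,0,0],"claw": 20},{"delta_pos": [0,0,0],"delta_rot": [0,0,0],"claw": 20}]'

```text
time: 14.45
eef_pos: [0.623, -0.0517, 0.0817]
tcp_rot: [0.653, 0.757, 0.002, 0.003]
contact_force: [-1.5, -0.4, 6.1]
opening: 0.455
```

Request:
carry_out --commands '[{"delta_pos": [0,0,-0.02],"delta_rot": [0,0,0],"claw": 20},{"delta_pos": [0,0,-0.05],"delta_rot": [0,0,0],"claw": 20},{"delta_pos": [0,0,-0.09],"delta_rot": [0,0,0],"claw": 20},{"delta_pos": [0,0,-0.125],"delta_rot": [0,0,0],"claw": 20},{"delta_pos": [0,0,-0.14],"delta_rot": [0,0,0],"claw": 20},{"delta_pos": [0,0,-0.14],"delta_rot": [0,0,0],"claw": 20}]'

```text
time: 14.95
eef_pos: [0.6245, -0.0521, 0.2276]
tcp_rot: [0.653, 0.757, 0.004, 0.008]
contact_force: [1.0, -0.6, -1.5]
opening: 0.452
```

```bash
python3 - <<'E'
from h import *
st();go([.4885,.2311,.215],-11.3)
E
```

```text
t 14.95 p [ 0.6245 -0.0521  0.2276] a 8.42 tilt 1.05 op 0.452 F [ 1.  -0.6 -1.5] q [-0.25  0.17  1.71  0.    1.25 -0.39]
dpos [0.3002, -0.0933, 0.009] drot [0.018, 0.0037, 0.344] rows 7.5
```

Request:
carry_out --commands '[{"delta_pos": [0.3,-0.093,0.009],"delta_rot": [0.018,0.004,0.344],"claw": 20},{"delta_pos": [0.3,-0.093,0.009],"delta_rot": [0.018,0.004,0.344],"claw": 20},{"delta_pos": [0.3,-0.093,0.009],"delta_rot": [0.018,0.004,0.344],"claw": 20},{"delta_pos": [0.3,-0.093,0.009],"delta_rot": [0.018,0.004,0.344],"claw": 20},{"delta_pos": [0.3,-0.093,0.009],"delta_rot": [0.018,0.004,0.344],"claw": 20},{"delta_pos": [0.3,-0.093,0.009],"delta_rot": [0.018,0.004,0.344],"claw": 20},{"delta_pos": [0.3,-0.093,0.009],"delta_rot": [0.018,0.004,0.344],"claw": 20},{"delta_pos": [0.3,-0.093,0.009],"delta_rot": [0.018,0.004,0.344],"claw": 20}]'

```text
time: 15.62
eef_pos: [0.4847, 0.2341, 0.2117]
tcp_rot: [0.772, 0.635, -0.002, -0.002]
contact_force: [0.3, -0.0, -4.1]
opening: 0.45
```

```bash
python3 - <<'E'
from h import *
st();go([.4885,.2311,.095],-11.3)
s,im,d,i=cam('wrist');save('w8.png',im)
E
```

```text
t 15.62 p [0.4847 0.2341 0.2117] a -11.15 tilt 0.36 op 0.45 F [ 0.3 -0.  -4.1] q [ 0.26 -0.    1.92  0.    1.23  0.45]
dpos [-0.0022, 0.0051, 0.1167] drot [-0.0063, 0.0002, 0.0025] rows 2.8
```

View pics/w8.png

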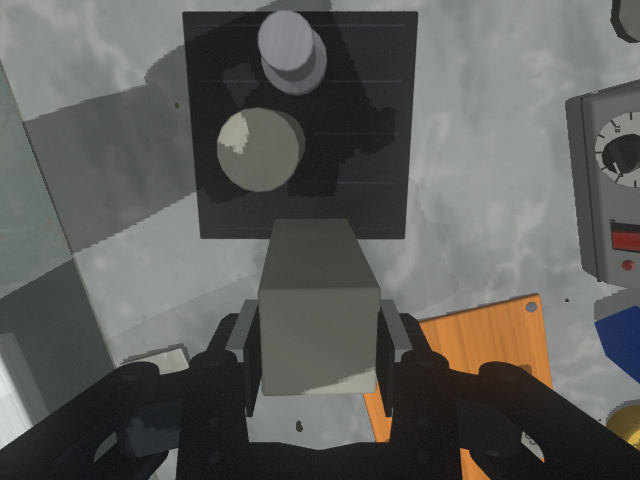

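The prism is held upright and the spot ahead is clear. Lower it.

Request:
carry_out --commands '[{"delta_pos": [-0.002,0.005,0.03],"delta_rot": [-0.006,0,0.003],"claw": 20},{"delta_pos": [-0.002,0.005,0.065],"delta_rot": [-0.006,0,0.003],"claw": 20},{"delta_pos": [-0.002,0.005,0.095],"delta_rot": [-0.006,0,0.003],"claw": 20},{"delta_pos": [-0.002,0.005,0.112],"delta_rot": [-0.006,0,0.003],"claw": 20},{"delta_pos": [-0.002,0.005,0.116],"delta_rot": [-0.006,0,0.003],"claw": 20},{"delta_pos": [-0.002,0.005,0.116],"delta_rot": [-0.006,0,0.003],"claw": 20}]'

```text
time: 16.17
eef_pos: [0.4849, 0.2324, 0.092]
tcp_rot: [0.773, 0.634, -0.003, -0.003]
contact_force: [-0.9, -0.3, -2.5]
opening: 0.454
```

```bash
python3 - <<'E'
from h import *
st();go([.4885,.2311,.0797],-11.3)
E
```

```text
t 16.17 p [0.4849 0.2324 0.092 ] a -11.24 tilt 0.48 op 0.454 F [-0.9 -0.3 -2.5] q [0.26 0.14 2.01 0.   1.   0.45]
dpos [-0.0005, 0.0039, 0.0123] drot [-0.0081, 0.0018, 0.001] rows 0.3
```

Request:
carry_out --commands '[{"delta_pos": [0,0.004,0.006],"delta_rot": [-0.008,0.002,0],"claw": 20},{"delta_pos": [0,0.004,0.01],"delta_rot": [-0.008,0.002,0],"claw": 20},{"delta_pos": [0,0.004,0.0125],"delta_rot": [-0.008,0.002,0],"claw": 20},{"delta_pos": [0,0.004,0.0135],"delta_rot": [-0.008,0.002,0],"claw": 20},{"delta_pos": [0,0.004,0.0135],"delta_rot": [-0.008,0.002,0],"claw": 20}]'

```text
time: 16.58
eef_pos: [0.4895, 0.2318, 0.0799]
tcp_rot: [0.773, 0.634, 0.001, 0.0]
contact_force: [-1.3, -0.9, -0.3]
opening: 0.454
```

```bash
python3 - <<'E'
from h import *
st();go([.4885,.2311,.0797],-11.3)
E
```

```text
t 16.58 p [0.4895 0.2318 0.0799] a -11.25 tilt 0.09 op 0.454 F [-1.3 -0.9 -0.3] q [0.25 0.16 2.01 0.   0.97 0.45]
dpos [-0.0008, -0.0008, 0.0002] drot [0.0012, -0.0009, 0.0009] rows 0.0
```

Bearing on the mat now. Release and rise.

Request:
carry_out --commands '[{"delta_pos": [0,0,0.0005],"delta_rot": [0,0,0],"claw": 20},{"delta_pos": [0,0,0.0005],"delta_rot": [0,0,0],"claw": 55},{"delta_pos": [0,0,0.0005],"delta_rot": [0,0,0],"claw": 70},{"delta_pos": [0,0,0.0005],"delta_rot": [0,0,0],"claw": 100},{"delta_pos": [0,0,0.0005],"delta_rot": [0,0,0],"claw": 100},{"delta_pos": [0,0,0.0005],"delta_rot": [0,0,0],"claw": 100},{"delta_pos": [0,0,0.0005],"delta_rot": [0,0,0],"claw": 100}]'

```text
time: 17.17
eef_pos: [0.4896, 0.2318, 0.0795]
tcp_rot: [0.773, 0.634, 0.001, 0.0]
contact_force: [-0.7, -0.2, 0.5]
opening: 1.002
```

Request:
carry_out --commands '[{"delta_pos": [0,0,-0.03],"delta_rot": [0,0,0],"claw": 100},{"delta_pos": [0,0,-0.07],"delta_rot": [0,0,0],"claw": 100},{"delta_pos": [0,0,-0.11],"delta_rot": [0,0,0],"claw": 100},{"delta_pos": [0,0,-0.13],"delta_rot": [0,0,0],"claw": 100},{"delta_pos": [0,0,-0.13],"delta_rot": [0,0,0],"claw": 100}]'

```text
time: 17.58
eef_pos: [0.4929, 0.2327, 0.2168]
tcp_rot: [0.773, 0.634, 0.007, 0.003]
contact_force: [0.3, 0.3, 1.2]
opening: 1.0
```

```bash
cat >> h.py <<'E'
def tops(P,z0,z1,amin=600):
    m=(P[...,2]>z0)&(P[...,2]<z1)
    nn,l,s_,c=cv2.connectedComponentsWithStats(m.astype(np.uint8))
    for k in range(1,nn):
        if s_[k,4]>amin:
            Q=P[l==k][:,:2].astype(np.float32)*1000; r=cv2.minAreaRect(Q); print('px',np.round(c[k]),s_[k,4],'xy',np.round(r[0],1),np.round(r[1],1),round(r[2],1))
E
python3 - <<'E'
from h import *
st();go([.629,.0096,.16],5.9)
s,im,d,i=cam('wrist');save('w9.png',im);P=pts(d,i,s);tops(P,.095,.115)
E
```

```text
t 17.58 p [0.4929 0.2327 0.2168] a -11.24 tilt 0.84 op 1.0 F [0.3 0.3 1.2] q [ 0.25 -0.    1.91  0.    1.22  0.45]
dpos [-0.1927, 0.1762, 0.0578] drot [0.014, -0.0046, -0.2991] rows 6.4
px [268.  45.] 2673 xy [489.  348.9] [31.5 31.2] 69.7
px [242. 151.] 5320 xy [459.8 293.7] [49.2 49.1] 78.3
px [305. 235.] 3816 xy [486.8 233.7] [40.1 40.1] 78.7
```

View pics/w9.png

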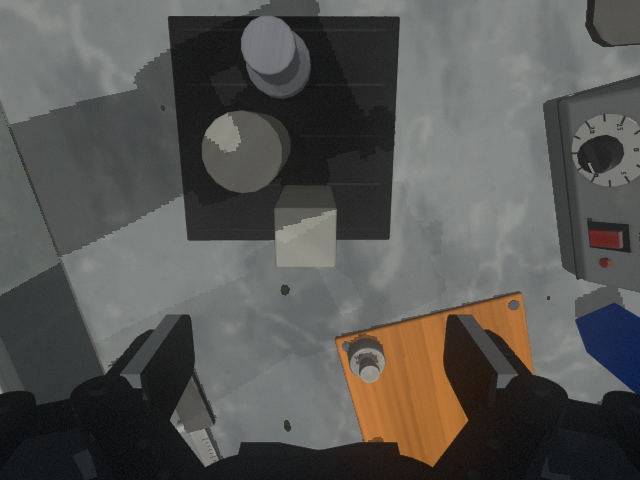

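All three stand upright on the mat: tamper (268,45), cylinder (242,151), prism (305,235). Now the cube.

Request:
carry_out --commands '[{"delta_pos": [-0.193,0.176,0.02],"delta_rot": [0.014,-0.005,-0.299],"claw": 100},{"delta_pos": [-0.193,0.176,0.02],"delta_rot": [0.014,-0.005,-0.299],"claw": 100},{"delta_pos": [-0.193,0.176,0.02],"delta_rot": [0.014,-0.005,-0.299],"claw": 100},{"delta_pos": [-0.193,0.176,0.02],"delta_rot": [0.014,-0.005,-0.299],"claw": 100},{"delta_pos": [-0.193,0.176,0.04],"delta_rot": [0.014,-0.005,-0.299],"claw": 100},{"delta_pos": [-0.193,0.176,0.058],"delta_rot": [0.014,-0.005,-0.299],"claw": 100},{"delta_pos": [-0.193,0.176,0.058],"delta_rot": [0.014,-0.005,-0.299],"claw": 100},{"delta_pos": [-0.193,0.176,0.058],"delta_rot": [0.014,-0.005,-0.299],"claw": 100}]'

```text
time: 18.3
eef_pos: [0.6255, 0.0047, 0.1496]
tcp_rot: [0.672, 0.741, -0.005, -0.005]
contact_force: [-0.3, -0.0, -0.7]
opening: 1.002
```

```bash
python3 - <<'E'
from h import *
st()
s,im,d,i=cam('wrist');save('w10.png',im);P=pts(d,i,s);tops(P,.05,.063)
go([.629,.0096,.038],5.9)
E
```

```text
t 18.3 p [0.6255 0.0047 0.1496] a 5.61 tilt 0.79 op 1.002 F [-0.3 -0.  -0.7] q [-0.15  0.25  1.76 -0.    1.15 -0.25]
px [545.  19.] 1279 xy [743.3 136. ] [11.3 78.3] 85.1
px [501. 160.] 767 xy [726.5  69.1] [54.8 27.5] 61.6
px [326. 233.] 6785 xy [628.9   9.9] [50.  49.8] 6.1
dpos [0.0023, 0.0056, 0.1131] drot [-0.013, -0.0008, -0.0039] rows 2.7
```

View pics/w10.png

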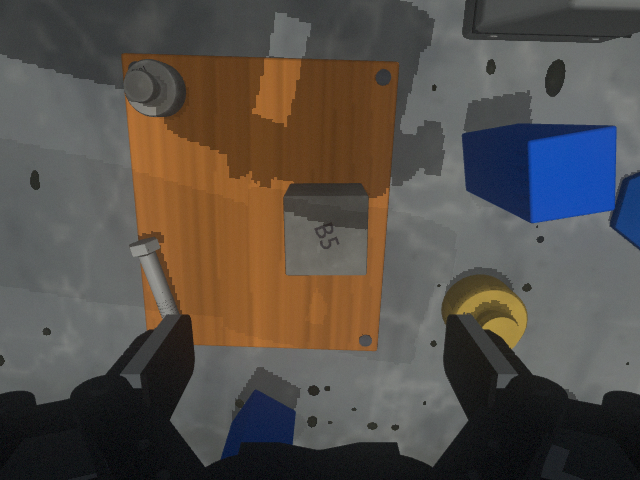

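Only the cube "B5" (326,233) remains, with both sides free. Descend.

Request:
carry_out --commands '[{"delta_pos": [0.002,0.0055,0.03],"delta_rot": [-0.013,-0.001,-0.004],"claw": 100},{"delta_pos": [0.002,0.0055,0.06],"delta_rot": [-0.013,-0.001,-0.004],"claw": 100},{"delta_pos": [0.002,0.0055,0.09],"delta_rot": [-0.013,-0.001,-0.004],"claw": 100},{"delta_pos": [0.002,0.0055,0.108],"delta_rot": [-0.013,-0.001,-0.004],"claw": 100},{"delta_pos": [0.002,0.0055,0.113],"delta_rot": [-0.013,-0.001,-0.004],"claw": 100},{"delta_pos": [0.002,0.0055,0.113],"delta_rot": [-0.013,-0.001,-0.004],"claw": 100}]'

```text
time: 18.85
eef_pos: [0.6267, 0.0106, 0.0357]
tcp_rot: [0.669, 0.743, -0.001, -0.002]
contact_force: [0.3, 0.3, 0.6]
opening: 1.002
```

```bash
python3 - <<'E'
from h import *
st();go([.629,.0098,.038],5.9)
E
```

```text
t 18.85 p [0.6267 0.0106 0.0357] a 5.97 tilt 0.29 op 1.002 F [0.3 0.3 0.6] q [-0.14  0.4   1.81 -0.    0.94 -0.25]
dpos [-0.0011, 0.0022, -0.0023] drot [-0.0049, -0.0012, 0.0012] rows 0.1
```

Request:
carry_out --commands '[{"delta_pos": [-0.001,0.002,-0.001],"delta_rot": [-0.005,-0.001,0],"claw": 75},{"delta_pos": [-0.001,0.002,-0.001],"delta_rot": [-0.005,-0.001,0],"claw": 60},{"delta_pos": [-0.001,0.002,-0.001],"delta_rot": [-0.005,-0.001,0],"claw": 45},{"delta_pos": [-0.001,0.002,-0.001],"delta_rot": [-0.005,-0.001,0],"claw": 30},{"delta_pos": [-0.001,0.002,-0.001],"delta_rot": [-0.005,-0.001,0],"claw": 30},{"delta_pos": [-0.001,0.002,-0.001],"delta_rot": [-0.005,-0.001,0],"claw": 30},{"delta_pos": [-0.001,0.002,-0.001],"delta_rot": [-0.005,-0.001,0],"claw": 30},{"delta_pos": [-0.001,0.002,-0.001],"delta_rot": [-0.005,-0.001,0],"claw": 30}]' --force 60

```text
time: 19.52
eef_pos: [0.6306, 0.0097, 0.0394]
tcp_rot: [0.669, 0.743, 0.001, 0.002]
contact_force: [-0.9, 1.0, 5.8]
opening: 0.556
```

Request:
carry_out --commands '[{"delta_pos": [0,0,-0.02],"delta_rot": [0,0,0],"claw": 30},{"delta_pos": [0,0,-0.05],"delta_rot": [0,0,0],"claw": 30},{"delta_pos": [0,0,-0.09],"delta_rot": [0,0,0],"claw": 30},{"delta_pos": [0,0,-0.13],"delta_rot": [0,0,0],"claw": 30},{"delta_pos": [0,0,-0.16],"delta_rot": [0,0,0],"claw": 30},{"delta_pos": [0,0,-0.16],"delta_rot": [0,0,0],"claw": 30}]'

```text
time: 20.02
eef_pos: [0.6341, 0.0092, 0.2087]
tcp_rot: [0.669, 0.743, 0.006, 0.008]
contact_force: [0.3, 0.4, -0.5]
opening: 0.556
```

```bash
python3 - <<'E'
from h import *
st();go([.5003,-.2955,.19],-12.6)
s,im,d,i=cam('wrist');save('w11.png',im)
E
```

```text
t 20.02 p [0.6341 0.0092 0.2087] a 5.97 tilt 1.12 op 0.556 F [ 0.3  0.4 -0.5] q [-0.15  0.2   1.71  0.    1.22 -0.25]
dpos [-0.2891, -0.1651, 0.0167] drot [0.0196, 0.0011, 0.3241] rows 8.0
```

View pics/w11.png

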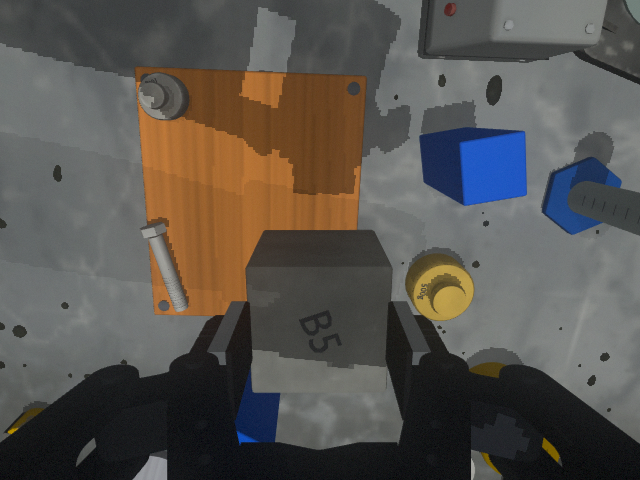

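The cube is held square. Carry it to the platen; its underside at about 0.17 m clears the blue prism.

Request:
carry_out --commands '[{"delta_pos": [-0.289,-0.165,0.01],"delta_rot": [0.0196,0.001,0.324],"claw": 30},{"delta_pos": [-0.289,-0.165,0.01],"delta_rot": [0.0196,0.001,0.324],"claw": 30},{"delta_pos": [-0.289,-0.165,0.01],"delta_rot": [0.0196,0.001,0.324],"claw": 30},{"delta_pos": [-0.289,-0.165,0.01],"delta_rot": [0.0196,0.001,0.324],"claw": 30},{"delta_pos": [-0.289,-0.165,0.01],"delta_rot": [0.0196,0.001,0.324],"claw": 30},{"delta_pos": [-0.289,-0.165,0.01],"delta_rot": [0.0196,0.001,0.324],"claw": 30},{"delta_pos": [-0.289,-0.165,0.01],"delta_rot": [0.0196,0.001,0.324],"claw": 30},{"delta_pos": [-0.289,-0.165,0.01],"delta_rot": [0.0196,0.001,0.324],"claw": 30}]'

```text
time: 20.73
eef_pos: [0.496, -0.2959, 0.1899]
tcp_rot: [0.78, 0.625, -0.002, -0.004]
contact_force: [0.8, -1.1, -2.1]
opening: 0.556
```

```bash
python3 - <<'E'
from h import *
st();go([.5003,-.2955,.08],-12.6)
E
```

```text
t 20.73 p [ 0.496  -0.2959  0.1899] a -12.61 tilt 0.58 op 0.556 F [ 0.8 -1.1 -2.1] q [-0.71  0.11  1.85 -0.    1.2  -0.49]
dpos [0.0011, 0.0052, 0.1099] drot [-0.01, -0.0017, -0.0002] rows 2.6
```

Request:
carry_out --commands '[{"delta_pos": [0.001,0.005,0.03],"delta_rot": [-0.01,-0.002,0],"claw": 30},{"delta_pos": [0.001,0.005,0.06],"delta_rot": [-0.01,-0.002,0],"claw": 30},{"delta_pos": [0.001,0.005,0.09],"delta_rot": [-0.01,-0.002,0],"claw": 30},{"delta_pos": [0.001,0.005,0.108],"delta_rot": [-0.01,-0.002,0],"claw": 30},{"delta_pos": [0.001,0.005,0.115],"delta_rot": [-0.01,-0.002,0],"claw": 30},{"delta_pos": [0.001,0.005,0.115],"delta_rot": [-0.01,-0.002,0],"claw": 30}]'

```text
time: 21.23
eef_pos: [0.4973, -0.2934, 0.0703]
tcp_rot: [0.781, 0.625, -0.001, -0.004]
contact_force: [-0.2, 0.6, -2.9]
opening: 0.557
```

```bash
python3 - <<'E'
from h import *
st();go([.5003,-.2955,.056],-12.6)
s,im,d,i=cam('wrist');save('w12.png',im)
E
```

```text
t 21.23 p [ 0.4973 -0.2934  0.0703] a -12.62 tilt 0.5 op 0.557 F [-0.2  0.6 -2.9] q [-0.71  0.25  1.92 -0.    0.98 -0.49]
dpos [-0.0015, 0.0035, 0.0142] drot [-0.0078, -0.0038, -0.0004] rows 0.4
```

View pics/w12.png

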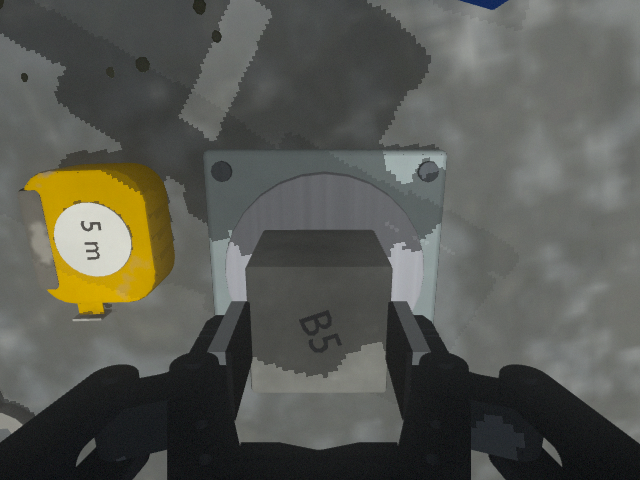

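The cube hangs square and centred over the disc. Lower slowly.

Request:
carry_out --commands '[{"delta_pos": [-0.0015,0.0035,0.006],"delta_rot": [-0.008,-0.004,0],"claw": 30},{"delta_pos": [-0.0015,0.0035,0.01],"delta_rot": [-0.008,-0.004,0],"claw": 30},{"delta_pos": [-0.0015,0.0035,0.013],"delta_rot": [-0.008,-0.004,0],"claw": 30},{"delta_pos": [-0.0015,0.0035,0.014],"delta_rot": [-0.008,-0.004,0],"claw": 30},{"delta_pos": [-0.0015,0.0035,0.014],"delta_rot": [-0.008,-0.004,0],"claw": 30}]'

```text
time: 21.7
eef_pos: [0.502, -0.2967, 0.0589]
tcp_rot: [0.78, 0.625, 0.0, 0.003]
contact_force: [1.2, -0.4, -1.9]
opening: 0.562
```

```bash
python3 - <<'E'
from h import *
st();go([.5003,-.2955,.0555],-12.6)
E
```

```text
t 21.7 p [ 0.502  -0.2967  0.0589] a -12.6 tilt 0.3 op 0.562 F [ 1.2 -0.4 -1.9] q [-0.71  0.27  1.92 -0.    0.94 -0.49]
dpos [0.0009, -0.0019, 0.0034] drot [0.0045, 0.0025, -0.0] rows 0.1
```

Request:
carry_out --commands '[{"delta_pos": [0.001,-0.001,0.001],"delta_rot": [0.004,0.002,0],"claw": 30},{"delta_pos": [0.001,-0.001,0.002],"delta_rot": [0.004,0.002,0],"claw": 30},{"delta_pos": [0.001,-0.001,0.003],"delta_rot": [0.004,0.002,0],"claw": 30},{"delta_pos": [0.001,-0.001,0.003],"delta_rot": [0.004,0.002,0],"claw": 30}]'

```text
time: 22.03
eef_pos: [0.5012, -0.2955, 0.0559]
tcp_rot: [0.78, 0.625, -0.0, 0.0]
contact_force: [1.2, 0.8, -2.1]
opening: 0.563
```

```bash
python3 - <<'E'
from h import *
st();go([.5003,-.2955,.0555],-12.6)
E
```

```text
t 22.03 p [ 0.5012 -0.2955  0.0559] a -12.6 tilt 0.04 op 0.563 F [ 1.2  0.8 -2.1] q [-0.71  0.28  1.92 -0.    0.94 -0.49]
dpos [-0.0002, -0.0008, 0.0004] drot [0.0004, 0.0004, -0.0] rows 0.0
```

Request:
carry_out --commands '[{"delta_pos": [0,-0.0005,0.0005],"delta_rot": [0,0,0],"claw": 30},{"delta_pos": [0,-0.0005,0.001],"delta_rot": [0,0,0],"claw": 30},{"delta_pos": [0,-0.0005,0.0015],"delta_rot": [0,0,0],"claw": 30},{"delta_pos": [0,-0.0005,0.0015],"delta_rot": [0,0,0],"claw": 30}]'

```text
time: 22.37
eef_pos: [0.5008, -0.2955, 0.0554]
tcp_rot: [0.78, 0.625, -0.0, 0.0]
contact_force: [-3.2, 1.1, 5.6]
opening: 0.562
```

Contact. Release and rise.

Request:
carry_out --commands '[{"delta_pos": [0,0,0],"delta_rot": [0,0,0],"claw": 62},{"delta_pos": [0,0,0],"delta_rot": [0,0,0],"claw": 75},{"delta_pos": [0,0,0],"delta_rot": [0,0,0],"claw": 100},{"delta_pos": [0,0,0],"delta_rot": [0,0,0],"claw": 100},{"delta_pos": [0,0,0],"delta_rot": [0,0,0],"claw": 100},{"delta_pos": [0,0,0],"delta_rot": [0,0,0],"claw": 100}]'

```text
time: 22.87
eef_pos: [0.5008, -0.2955, 0.0553]
tcp_rot: [0.78, 0.625, -0.0, 0.0]
contact_force: [0.2, -0.7, -0.3]
opening: 0.999
```

Request:
carry_out --commands '[{"delta_pos": [0,0,-0.03],"delta_rot": [0,0,0],"claw": 100},{"delta_pos": [0,0,-0.07],"delta_rot": [0,0,0],"claw": 100},{"delta_pos": [0,0,-0.11],"delta_rot": [0,0,0],"claw": 100},{"delta_pos": [0,0,-0.15],"delta_rot": [0,0,0],"claw": 100},{"delta_pos": [0,0,-0.15],"delta_rot": [0,0,0],"claw": 100},{"delta_pos": [0,0,-0.15],"delta_rot": [0,0,0],"claw": 100}]'

```text
time: 23.37
eef_pos: [0.5024, -0.2968, 0.2094]
tcp_rot: [0.78, 0.625, 0.001, 0.004]
contact_force: [-0.6, -0.1, -0.2]
opening: 1.002
```

```bash
python3 - <<'E'
from h import *
st()
s,im,d,i=cam('wrist');save('w13.png',im);P=pts(d,i,s);tops(P,.066,.078);tops(P,.006,.026)
go([.487,.2335,.21],-11.3)
E
```

```text
t 23.37 p [ 0.5024 -0.2968  0.2094] a -12.59 tilt 0.48 op 1.002 F [-0.6 -0.1 -0.2] q [-0.71  0.09  1.82 -0.    1.22 -0.49]
px [314. 222.] 4985 xy [ 501.6 -295.4] [49.9 50.1] 77.3
px [624.  49.] 1294 xy [ 760.1 -229.6] [22.6 57.6] 0.2
px [ 59. 221.] 5277 xy [ 284.6 -269.7] [231.4  45.4] 88.5
px [604. 150.] 1164 xy [ 743.2 -303.7] [59.6 25.8] 72.1
px [312. 196.] 14556 xy [ 499.9 -296.1] [120.4 120.3] 77.5
px [594. 337.] 9090 xy [ 727.5 -478.4] [122.5  86.3] 68.7
dpos [0.5134, -0.1292, -0.0048] drot [0.0024, 0.0016, -0.0226] rows 12.7
```

View pics/w13.png

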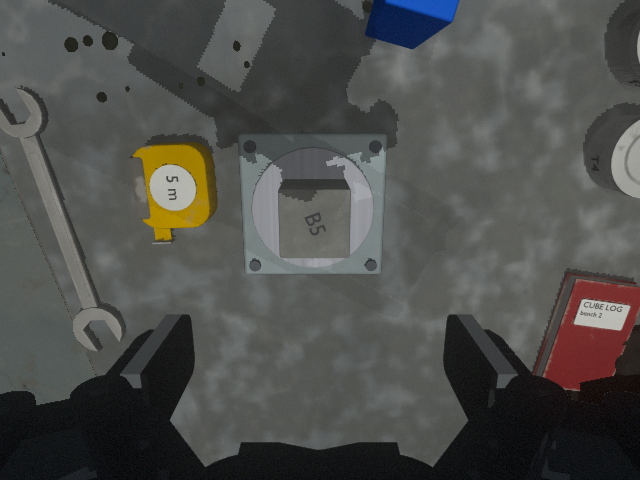

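The cube stands on the disc at (501.6, -295.4) against the platen's (500, -296), within 2 mm and 0.2° of square. Now return the prism.

Request:
carry_out --commands '[{"delta_pos": [0.31,-0.078,-0.005],"delta_rot": [0.002,0.002,-0.023],"claw": 100},{"delta_pos": [0.31,-0.078,-0.005],"delta_rot": [0.002,0.002,-0.023],"claw": 100},{"delta_pos": [0.31,-0.078,-0.005],"delta_rot": [0.002,0.002,-0.023],"claw": 100},{"delta_pos": [0.31,-0.078,-0.005],"delta_rot": [0.002,0.002,-0.023],"claw": 100},{"delta_pos": [0.31,-0.078,-0.005],"delta_rot": [0.002,0.002,-0.023],"claw": 100},{"delta_pos": [0.31,-0.078,-0.005],"delta_rot": [0.002,0.002,-0.023],"claw": 100},{"delta_pos": [0.31,-0.078,-0.005],"delta_rot": [0.002,0.002,-0.023],"claw": 100},{"delta_pos": [0.31,-0.078,-0.005],"delta_rot": [0.002,0.002,-0.023],"claw": 100}]'

```text
time: 24.08
eef_pos: [0.4905, 0.0271, 0.2081]
tcp_rot: [0.773, 0.635, -0.001, -0.002]
contact_force: [0.4, 0.5, -1.0]
opening: 1.0
```

```bash
python3 - <<'E'
from h import *
st()
go([.487,.2335,.18],-11.3)
E
```

```text
t 24.08 p [0.4905 0.0271 0.2081] a -11.18 tilt 0.26 op 1.0 F [ 0.4  0.5 -1. ] q [-0.15 -0.11  2.03  0.    1.23  0.04]
dpos [0.2017, -0.0434, 0.0285] drot [-0.0045, -0.0011, 0.002] rows 5.0
```

Request:
carry_out --commands '[{"delta_pos": [0.2017,-0.0434,0.01],"delta_rot": [-0.004,-0.001,0.002],"claw": 100},{"delta_pos": [0.2017,-0.0434,0.01],"delta_rot": [-0.004,-0.001,0.002],"claw": 100},{"delta_pos": [0.2017,-0.0434,0.01],"delta_rot": [-0.004,-0.001,0.002],"claw": 100},{"delta_pos": [0.2017,-0.0434,0.02],"delta_rot": [-0.004,-0.001,0.002],"claw": 100},{"delta_pos": [0.2017,-0.0434,0.028],"delta_rot": [-0.004,-0.001,0.002],"claw": 100},{"delta_pos": [0.2017,-0.0434,0.028],"delta_rot": [-0.004,-0.001,0.002],"claw": 100},{"delta_pos": [0.2017,-0.0434,0.028],"delta_rot": [-0.004,-0.001,0.002],"claw": 100}]'

```text
time: 24.67
eef_pos: [0.4843, 0.235, 0.1765]
tcp_rot: [0.772, 0.636, -0.003, -0.002]
contact_force: [1.7, -0.1, 0.6]
opening: 1.001
```

```bash
python3 - <<'E'
from h import *
st()
s,im,d,i=cam('wrist');save('w14.png',im);P=pts(d,i,s);tops(P,.095,.115)
go([.487,.2335,.0735],-11.3)
E
```

```text
t 24.67 p [0.4843 0.235  0.1765] a -11.06 tilt 0.44 op 1.001 F [ 1.7 -0.1  0.6] q [0.26 0.03 1.95 0.   1.17 0.46]
px [282.  32.] 3691 xy [488.6 347.5] [28.9 31.8] 78.1
px [250. 155.] 7279 xy [459.7 293.7] [49.3 49.3] 26.4
px [323. 253.] 5150 xy [486.8 233.6] [40.5 40.1] 78.0
dpos [0.0004, 0.0023, 0.1041] drot [-0.0051, 0.0028, 0.0024] rows 2.5
```

View pics/w14.png

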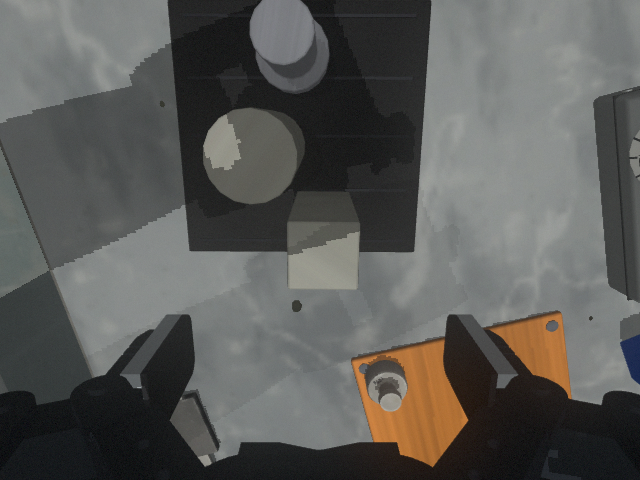

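Request:
carry_out --commands '[{"delta_pos": [0.0005,0.002,0.03],"delta_rot": [-0.005,0.003,0.002],"claw": 100},{"delta_pos": [0.0005,0.002,0.06],"delta_rot": [-0.005,0.003,0.002],"claw": 100},{"delta_pos": [0.0005,0.002,0.085],"delta_rot": [-0.005,0.003,0.002],"claw": 100},{"delta_pos": [0.0005,0.002,0.1],"delta_rot": [-0.005,0.003,0.002],"claw": 100},{"delta_pos": [0.0005,0.002,0.102],"delta_rot": [-0.005,0.003,0.002],"claw": 100},{"delta_pos": [0.0005,0.002,0.102],"delta_rot": [-0.005,0.003,0.002],"claw": 100}]'

```text
time: 25.22
eef_pos: [0.4862, 0.2319, 0.0745]
tcp_rot: [0.774, 0.633, -0.001, -0.001]
contact_force: [1.1, 0.3, 0.3]
opening: 1.003
```

```bash
python3 - <<'E'
from h import *
st()
go([.487,.2335,.0735],-11.3)
E
```

```text
t 25.22 p [0.4862 0.2319 0.0745] a -11.4 tilt 0.17 op 1.003 F [1.1 0.3 0.3] q [ 0.26  0.16  2.02 -0.    0.96  0.46]
dpos [0.0017, 0.0005, 0.001] drot [-0.0027, 0.0014, -0.0017] rows 0.0
```

Request:
carry_out --commands '[{"delta_pos": [0.0015,0.0005,0.001],"delta_rot": [-0.003,0.001,-0.002],"claw": 75},{"delta_pos": [0.0015,0.0005,0.001],"delta_rot": [-0.003,0.001,-0.002],"claw": 60},{"delta_pos": [0.0015,0.0005,0.001],"delta_rot": [-0.003,0.001,-0.002],"claw": 45},{"delta_pos": [0.0015,0.0005,0.001],"delta_rot": [-0.003,0.001,-0.002],"claw": 20},{"delta_pos": [0.0015,0.0005,0.001],"delta_rot": [-0.003,0.001,-0.002],"claw": 20},{"delta_pos": [0.0015,0.0005,0.001],"delta_rot": [-0.003,0.001,-0.002],"claw": 20},{"delta_pos": [0.0015,0.0005,0.001],"delta_rot": [-0.003,0.001,-0.002],"claw": 20},{"delta_pos": [0.0015,0.0005,0.001],"delta_rot": [-0.003,0.001,-0.002],"claw": 20}]' --force 60

```text
time: 25.88
eef_pos: [0.4877, 0.2336, 0.075]
tcp_rot: [0.773, 0.634, 0.001, 0.001]
contact_force: [-1.8, -0.3, 6.2]
opening: 0.455
```

```bash
python3 - <<'E'
from h import *
st()
E
```

```text
t 25.88 p [0.4877 0.2336 0.075 ] a -11.27 tilt 0.11 op 0.455 F [-1.8 -0.3  6.2] q [ 0.26  0.17  2.01 -0.    0.96  0.46]
```

Request:
carry_out --commands '[{"delta_pos": [0,0,-0.02],"delta_rot": [0,0,0],"claw": 20},{"delta_pos": [0,0,-0.05],"delta_rot": [0,0,0],"claw": 20},{"delta_pos": [0,0,-0.09],"delta_rot": [0,0,0],"claw": 20},{"delta_pos": [0,0,-0.125],"delta_rot": [0,0,0],"claw": 20},{"delta_pos": [0,0,-0.14],"delta_rot": [0,0,0],"claw": 20},{"delta_pos": [0,0,-0.14],"delta_rot": [0,0,0],"claw": 20}]'

```text
time: 26.38
eef_pos: [0.4898, 0.2344, 0.22]
tcp_rot: [0.773, 0.634, 0.005, 0.003]
contact_force: [0.6, -0.2, -2.5]
opening: 0.455
```

```bash
python3 - <<'E'
from h import *
st();go([.6205,-.052,.21],8.3)
s,im,d,i=cam('wrist');save('w15.png',im)
E
```

```text
t 26.38 p [0.4898 0.2344 0.22  ] a -11.25 tilt 0.65 op 0.455 F [ 0.6 -0.2 -2.5] q [ 0.26 -0.01  1.91 -0.    1.23  0.46]
dpos [-0.2555, 0.184, 0.0107] drot [0.0111, -0.0026, -0.3412] rows 7.6
```

View pics/w15.png

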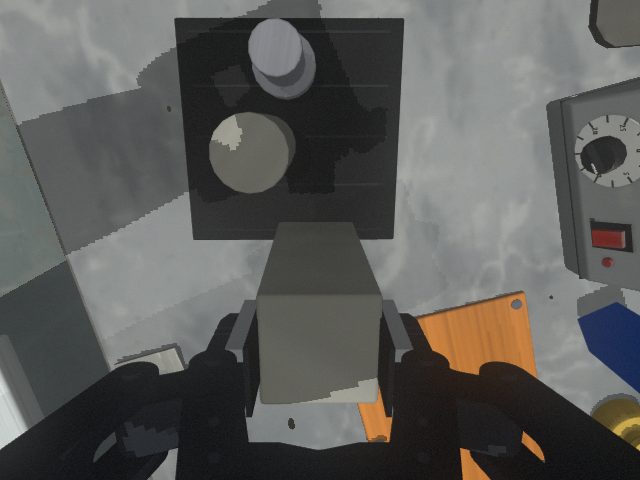

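The prism is held upright. Back to the board, where the target TCP is (0.6208, -0.052) and touch is expected at z≈0.077.

Request:
carry_out --commands '[{"delta_pos": [-0.2555,0.184,0.01],"delta_rot": [0.011,-0.003,-0.341],"claw": 20},{"delta_pos": [-0.2555,0.184,0.01],"delta_rot": [0.011,-0.003,-0.341],"claw": 20},{"delta_pos": [-0.2555,0.184,0.01],"delta_rot": [0.011,-0.003,-0.341],"claw": 20},{"delta_pos": [-0.2555,0.184,0.01],"delta_rot": [0.011,-0.003,-0.341],"claw": 20},{"delta_pos": [-0.2555,0.184,0.01],"delta_rot": [0.011,-0.003,-0.341],"claw": 20},{"delta_pos": [-0.2555,0.184,0.01],"delta_rot": [0.011,-0.003,-0.341],"claw": 20},{"delta_pos": [-0.2555,0.184,0.01],"delta_rot": [0.011,-0.003,-0.341],"claw": 20},{"delta_pos": [-0.2555,0.184,0.01],"delta_rot": [0.011,-0.003,-0.341],"claw": 20}]'

```text
time: 27.1
eef_pos: [0.6177, -0.0554, 0.2023]
tcp_rot: [0.655, 0.756, -0.004, -0.004]
contact_force: [-0.1, 0.1, -3.4]
opening: 0.455
```

```bash
python3 - <<'E'
from h import *
st();go([.6208,-.052,.095],8.3)
E
```

```text
t 27.1 p [ 0.6177 -0.0554  0.2023] a 8.2 tilt 0.66 op 0.455 F [-0.1  0.1 -3.4] q [-0.25  0.19  1.73 -0.    1.23 -0.39]
dpos [0.0029, 0.0048, 0.1073] drot [-0.0115, -0.0004, -0.0018] rows 2.6
```

Request:
carry_out --commands '[{"delta_pos": [0.003,0.005,0.03],"delta_rot": [-0.0115,0,-0.002],"claw": 20},{"delta_pos": [0.003,0.005,0.06],"delta_rot": [-0.0115,0,-0.002],"claw": 20},{"delta_pos": [0.003,0.005,0.088],"delta_rot": [-0.0115,0,-0.002],"claw": 20},{"delta_pos": [0.003,0.005,0.102],"delta_rot": [-0.0115,0,-0.002],"claw": 20},{"delta_pos": [0.003,0.005,0.107],"delta_rot": [-0.0115,0,-0.002],"claw": 20},{"delta_pos": [0.003,0.005,0.107],"delta_rot": [-0.0115,0,-0.002],"claw": 20}]'

```text
time: 27.6
eef_pos: [0.6189, -0.0512, 0.0919]
tcp_rot: [0.654, 0.757, -0.001, -0.003]
contact_force: [-0.5, -0.2, -2.3]
opening: 0.451
```

```bash
python3 - <<'E'
from h import *
st();go([.6208,-.052,.077],8.3)
E
```

```text
t 27.6 p [ 0.6189 -0.0512  0.0919] a 8.32 tilt 0.36 op 0.451 F [-0.5 -0.2 -2.3] q [-0.25  0.31  1.8   0.    1.04 -0.39]
dpos [-0.0011, 0.0019, 0.0148] drot [-0.0057, -0.0027, 0.0004] rows 0.4
```

Request:
carry_out --commands '[{"delta_pos": [-0.001,0.002,0.006],"delta_rot": [-0.006,-0.003,0],"claw": 20},{"delta_pos": [-0.001,0.002,0.01],"delta_rot": [-0.006,-0.003,0],"claw": 20},{"delta_pos": [-0.001,0.002,0.013],"delta_rot": [-0.006,-0.003,0],"claw": 20},{"delta_pos": [-0.001,0.002,0.0148],"delta_rot": [-0.006,-0.003,0],"claw": 20},{"delta_pos": [-0.001,0.002,0.0148],"delta_rot": [-0.006,-0.003,0],"claw": 20}]'

```text
time: 28.02
eef_pos: [0.6211, -0.0518, 0.0774]
tcp_rot: [0.654, 0.757, 0.0, 0.0]
contact_force: [-0.3, -0.2, -3.4]
opening: 0.453
```

```bash
python3 - <<'E'
from h import *
st();go([.6208,-.052,.077],8.3)
E
```

```text
t 28.02 p [ 0.6211 -0.0518  0.0774] a 8.33 tilt 0.06 op 0.453 F [-0.3 -0.2 -3.4] q [-0.25  0.33  1.81 -0.    1.   -0.39]
dpos [-0.0001, -0.0003, 0.0004] drot [0.0008, 0.0005, 0.0006] rows 0.0
```

Request:
carry_out --commands '[{"delta_pos": [0,0,0.0005],"delta_rot": [0,0,0],"claw": 20},{"delta_pos": [0,0,0.001],"delta_rot": [0,0,0],"claw": 20},{"delta_pos": [0,0,0.0015],"delta_rot": [0,0,0],"claw": 20},{"delta_pos": [0,0,0.0015],"delta_rot": [0,0,0],"claw": 20}]'

```text
time: 28.35
eef_pos: [0.6216, -0.052, 0.0771]
tcp_rot: [0.654, 0.757, 0.0, 0.001]
contact_force: [-0.4, 1.0, 1.2]
opening: 0.454
```

Request:
carry_out --commands '[{"delta_pos": [0,0,0],"delta_rot": [0,0,0],"claw": 52},{"delta_pos": [0,0,0],"delta_rot": [0,0,0],"claw": 65},{"delta_pos": [0,0,0],"delta_rot": [0,0,0],"claw": 100},{"delta_pos": [0,0,0],"delta_rot": [0,0,0],"claw": 100},{"delta_pos": [0,0,0],"delta_rot": [0,0,0],"claw": 100},{"delta_pos": [0,0,0],"delta_rot": [0,0,0],"claw": 100}]'

```text
time: 28.85
eef_pos: [0.6217, -0.052, 0.0772]
tcp_rot: [0.654, 0.757, 0.0, 0.001]
contact_force: [-0.2, -0.2, 0.7]
opening: 0.999
```

Request:
carry_out --commands '[{"delta_pos": [0,0,-0.03],"delta_rot": [0,0,0],"claw": 100},{"delta_pos": [0,0,-0.07],"delta_rot": [0,0,0],"claw": 100},{"delta_pos": [0,0,-0.11],"delta_rot": [0,0,0],"claw": 100},{"delta_pos": [0,0,-0.13],"delta_rot": [0,0,0],"claw": 100},{"delta_pos": [0,0,-0.13],"delta_rot": [0,0,0],"claw": 100},{"delta_pos": [0,0,-0.13],"delta_rot": [0,0,0],"claw": 100}]'

```text
time: 29.35
eef_pos: [0.6224, -0.0521, 0.2094]
tcp_rot: [0.654, 0.757, 0.001, 0.003]
contact_force: [-0.0, -0.4, -1.1]
opening: 1.001
```

```bash
python3 - <<'E'
from h import *
st();go([.4597,.2937,.19],-11.3)
s,im,d,i=cam('wrist');save('w16.png',im);P=pts(d,i,s);tops(P,.098,.115)
E
```

```text
t 29.35 p [ 0.6224 -0.0521  0.2094] a 8.34 tilt 0.37 op 1.001 F [-0.  -0.4 -1.1] q [-0.25  0.18  1.72 -0.    1.23 -0.39]
dpos [0.3658, -0.1109, 0.0177] drot [0.0064, 0.0017, 0.3428] rows 9.2
px [545.  73.] 5239 xy [738.9  62.4] [41.4 40. ] 15.6
px [313. 237.] 4092 xy [620.9 -52.9] [40.1 40.4] 8.6
px [254. 383.] 2821 xy [ 594.9 -166. ] [41.2 40.2] 62.3
```

View pics/w16.png

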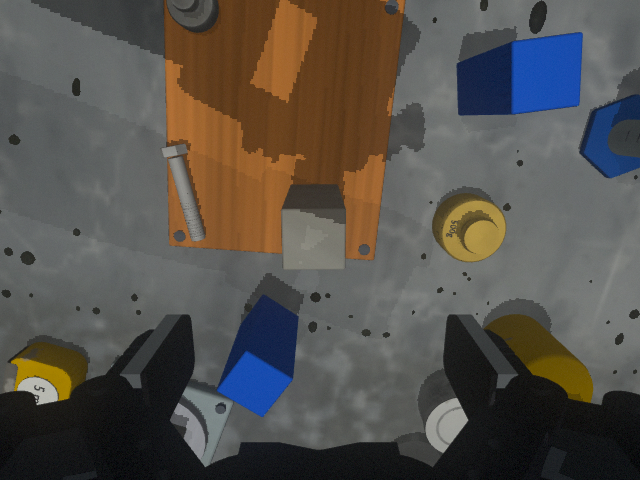

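The prism stands at (620.9, -52.9) mm against (619.9, -52.0) at the start, so it is within 2 mm. Next, the cylinder.

Request:
carry_out --commands '[{"delta_pos": [0.366,-0.111,0.01],"delta_rot": [0.006,0.002,0.343],"claw": 100},{"delta_pos": [0.366,-0.111,0.01],"delta_rot": [0.006,0.002,0.343],"claw": 100},{"delta_pos": [0.366,-0.111,0.01],"delta_rot": [0.006,0.002,0.343],"claw": 100},{"delta_pos": [0.366,-0.111,0.01],"delta_rot": [0.006,0.002,0.343],"claw": 100},{"delta_pos": [0.366,-0.111,0.01],"delta_rot": [0.006,0.002,0.343],"claw": 100},{"delta_pos": [0.366,-0.111,0.01],"delta_rot": [0.006,0.002,0.343],"claw": 100},{"delta_pos": [0.366,-0.111,0.01],"delta_rot": [0.006,0.002,0.343],"claw": 100},{"delta_pos": [0.366,-0.111,0.01],"delta_rot": [0.006,0.002,0.343],"claw": 100}]'

```text
time: 30.07
eef_pos: [0.4767, 0.2506, 0.1948]
tcp_rot: [0.773, 0.634, -0.003, -0.003]
contact_force: [1.5, 0.6, -0.3]
opening: 1.0
```

```bash
python3 - <<'E'
from h import *
st();go([.4597,.2937,.18],-11.3)
E
```

```text
t 30.07 p [0.4767 0.2506 0.1948] a -11.33 tilt 0.49 op 1.0 F [ 1.5  0.6 -0.3] q [0.29 0.01 1.93 0.   1.2  0.49]
dpos [0.0389, -0.0251, 0.015] drot [-0.0083, 0.0016, -0.0006] rows 1.2
```

Request:
carry_out --commands '[{"delta_pos": [0.039,-0.025,0.015],"delta_rot": [-0.008,0.002,0],"claw": 100},{"delta_pos": [0.039,-0.025,0.015],"delta_rot": [-0.008,0.002,0],"claw": 100},{"delta_pos": [0.039,-0.025,0.015],"delta_rot": [-0.008,0.002,0],"claw": 100},{"delta_pos": [0.039,-0.025,0.015],"delta_rot": [-0.008,0.002,0],"claw": 100},{"delta_pos": [0.039,-0.025,0.015],"delta_rot": [-0.008,0.002,0],"claw": 100}]'

```text
time: 30.48
eef_pos: [0.4602, 0.2925, 0.1793]
tcp_rot: [0.774, 0.633, -0.001, -0.0]
contact_force: [1.4, 0.2, -0.1]
opening: 1.0
```

```bash
python3 - <<'E'
from h import *
st();go([.4597,.2937,.0735],-11.3)
s,im,d,i=cam('wrist');save('w17.png',im);P=pts(d,i,s);tops(P,.095,.115)
E
```

```text
t 30.48 p [0.4602 0.2925 0.1793] a -11.4 tilt 0.08 op 1.0 F [ 1.4  0.2 -0.1] q [ 0.38  0.04  1.94 -0.    1.17  0.58]
dpos [0.0011, -0.0006, 0.1058] drot [-0.0011, 0.0008, -0.0017] rows 2.5
px [349. 140.] 2955 xy [488.9 349.1] [31.4 30.7] 78.8
px [316. 248.] 6034 xy [459.5 293.9] [49.2 49.3] 86.0
```

View pics/w17.png

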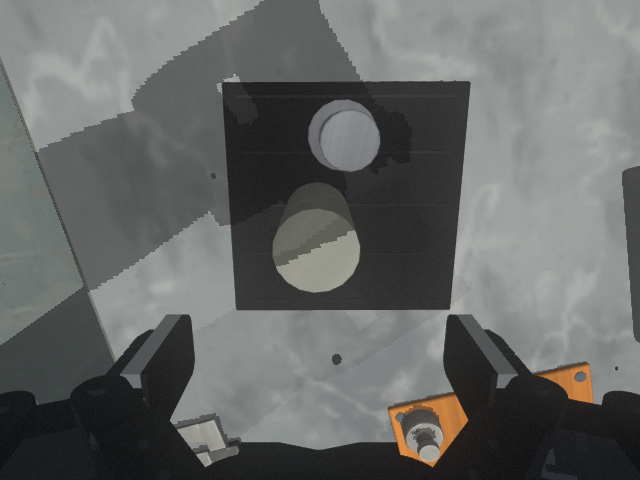

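The cylinder (316,250) is between the fingers. Descend and grip.

Request:
carry_out --commands '[{"delta_pos": [0.001,-0.0005,0.03],"delta_rot": [-0.001,0,0],"claw": 100},{"delta_pos": [0.001,-0.0005,0.06],"delta_rot": [-0.001,0,0],"claw": 100},{"delta_pos": [0.001,-0.0005,0.085],"delta_rot": [-0.001,0,0],"claw": 100},{"delta_pos": [0.001,-0.0005,0.1],"delta_rot": [-0.001,0,0],"claw": 100},{"delta_pos": [0.001,-0.0005,0.104],"delta_rot": [-0.001,0,0],"claw": 100},{"delta_pos": [0.001,-0.0005,0.104],"delta_rot": [-0.001,0,0],"claw": 100}]'

```text
time: 31.03
eef_pos: [0.4604, 0.292, 0.0747]
tcp_rot: [0.775, 0.632, -0.001, 0.0]
contact_force: [-0.6, 0.6, -0.0]
opening: 1.001
```

```bash
python3 - <<'E'
from h import *
st();go([.4597,.2937,.0735],-11.3)
E
```

```text
t 31.03 p [0.4604 0.292  0.0747] a -11.57 tilt 0.12 op 1.001 F [-0.6  0.6 -0. ] q [ 0.38  0.18  2.   -0.    0.97  0.58]
dpos [0.0016, -0.001, 0.0012] drot [-0.0013, 0.0017, -0.0048] rows 0.1
```

Request:
carry_out --commands '[{"delta_pos": [0.0015,-0.001,0.001],"delta_rot": [0,0,0],"claw": 75},{"delta_pos": [0.0015,-0.001,0.001],"delta_rot": [0,0,0],"claw": 60},{"delta_pos": [0.0015,-0.001,0.001],"delta_rot": [0,0,0],"claw": 45},{"delta_pos": [0.0015,-0.001,0.001],"delta_rot": [0,0,0],"claw": 30},{"delta_pos": [0.0015,-0.001,0.001],"delta_rot": [0,0,0],"claw": 30},{"delta_pos": [0.0015,-0.001,0.001],"delta_rot": [0,0,0],"claw": 30},{"delta_pos": [0.0015,-0.001,0.001],"delta_rot": [0,0,0],"claw": 30},{"delta_pos": [0.0015,-0.001,0.001],"delta_rot": [0,0,0],"claw": 30}]' --force 60

```text
time: 31.7
eef_pos: [0.4607, 0.2942, 0.0758]
tcp_rot: [0.775, 0.632, 0.0, 0.0]
contact_force: [-2.4, -0.1, 5.1]
opening: 0.558
```

Request:
carry_out --commands '[{"delta_pos": [0,0,-0.02],"delta_rot": [0,0,0],"claw": 30},{"delta_pos": [0,0,-0.05],"delta_rot": [0,0,0],"claw": 30},{"delta_pos": [0,0,-0.09],"delta_rot": [0,0,0],"claw": 30},{"delta_pos": [0,0,-0.125],"delta_rot": [0,0,0],"claw": 30},{"delta_pos": [0,0,-0.14],"delta_rot": [0,0,0],"claw": 30},{"delta_pos": [0,0,-0.14],"delta_rot": [0,0,0],"claw": 30}]'

```text
time: 32.2
eef_pos: [0.4627, 0.2953, 0.2206]
tcp_rot: [0.775, 0.632, 0.005, 0.002]
contact_force: [-0.5, -0.0, -5.4]
opening: 0.558
```

```bash
python3 - <<'E'
from h import *
st();go([.6135,.067,.21],4.5)
s,im,d,i=cam('wrist');save('w18.png',im)
E
```

```text
t 32.2 p [0.4627 0.2953 0.2206] a -11.53 tilt 0.58 op 0.558 F [-0.5 -0.  -5.4] q [ 0.38  0.    1.9  -0.    1.23  0.59]
dpos [-0.1936, 0.1933, 0.0114] drot [0.0095, -0.0036, -0.2798] rows 6.6
```

View pics/w18.png

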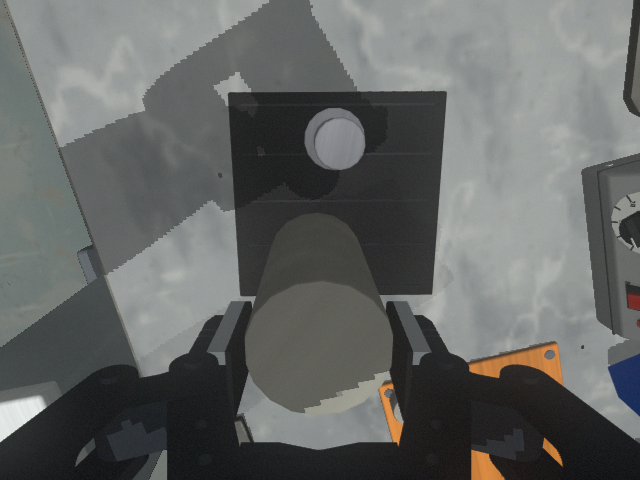

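Held. To the board, target TCP (0.6138, 0.0683).

Request:
carry_out --commands '[{"delta_pos": [-0.193,0.1935,0.01],"delta_rot": [0.0095,-0.004,-0.28],"claw": 30},{"delta_pos": [-0.193,0.1935,0.01],"delta_rot": [0.0095,-0.004,-0.28],"claw": 30},{"delta_pos": [-0.193,0.1935,0.01],"delta_rot": [0.0095,-0.004,-0.28],"claw": 30},{"delta_pos": [-0.193,0.1935,0.01],"delta_rot": [0.0095,-0.004,-0.28],"claw": 30},{"delta_pos": [-0.193,0.1935,0.01],"delta_rot": [0.0095,-0.004,-0.28],"claw": 30},{"delta_pos": [-0.193,0.1935,0.01],"delta_rot": [0.0095,-0.004,-0.28],"claw": 30},{"delta_pos": [-0.193,0.1935,0.01],"delta_rot": [0.0095,-0.004,-0.28],"claw": 30},{"delta_pos": [-0.193,0.1935,0.01],"delta_rot": [0.0095,-0.004,-0.28],"claw": 30}]'

```text
time: 32.92
eef_pos: [0.613, 0.0611, 0.2029]
tcp_rot: [0.681, 0.733, -0.005, -0.002]
contact_force: [-0.4, 0.1, -4.1]
opening: 0.559
```

```bash
python3 - <<'E'
from h import *
st();go([.6138,.0683,.093],4.5)
E
```

```text
t 32.92 p [0.613  0.0611 0.2029] a 4.2 tilt 0.65 op 0.559 F [-0.4  0.1 -4.1] q [-0.06  0.18  1.74 -0.01  1.23 -0.13]
dpos [0.0077, 0.0024, 0.1098] drot [-0.0102, 0.0049, -0.0052] rows 2.6
```

Request:
carry_out --commands '[{"delta_pos": [0.0075,0.0025,0.03],"delta_rot": [-0.01,0.005,-0.005],"claw": 30},{"delta_pos": [0.0075,0.0025,0.06],"delta_rot": [-0.01,0.005,-0.005],"claw": 30},{"delta_pos": [0.0075,0.0025,0.088],"delta_rot": [-0.01,0.005,-0.005],"claw": 30},{"delta_pos": [0.0075,0.0025,0.104],"delta_rot": [-0.01,0.005,-0.005],"claw": 30},{"delta_pos": [0.0075,0.0025,0.108],"delta_rot": [-0.01,0.005,-0.005],"claw": 30},{"delta_pos": [0.0075,0.0025,0.108],"delta_rot": [-0.01,0.005,-0.005],"claw": 30}]'

```text
time: 33.42
eef_pos: [0.6103, 0.0685, 0.0898]
tcp_rot: [0.679, 0.734, -0.003, -0.004]
contact_force: [1.0, 0.1, -5.4]
opening: 0.562
```

```bash
python3 - <<'E'
from h import *
st();go([.6138,.0683,.0778],4.5)
E
```

```text
t 33.42 p [0.6103 0.0685 0.0898] a 4.5 tilt 0.55 op 0.562 F [ 1.   0.1 -5.4] q [-0.05  0.3   1.82 -0.    1.03 -0.13]
dpos [-0.0005, 0.0036, 0.012] drot [-0.0095, -0.0013, -0.0001] rows 0.3
```

Request:
carry_out --commands '[{"delta_pos": [-0.0005,0.0035,0.005],"delta_rot": [-0.0095,-0.001,0],"claw": 30},{"delta_pos": [-0.0005,0.0035,0.009],"delta_rot": [-0.0095,-0.001,0],"claw": 30},{"delta_pos": [-0.0005,0.0035,0.011],"delta_rot": [-0.0095,-0.001,0],"claw": 30},{"delta_pos": [-0.0005,0.0035,0.0125],"delta_rot": [-0.0095,-0.001,0],"claw": 30},{"delta_pos": [-0.0005,0.0035,0.0125],"delta_rot": [-0.0095,-0.001,0],"claw": 30}]'

```text
time: 33.83
eef_pos: [0.6142, 0.0683, 0.0781]
tcp_rot: [0.679, 0.734, 0.001, 0.0]
contact_force: [1.1, 0.2, -5.6]
opening: 0.559
```

```bash
python3 - <<'E'
from h import *
st();go([.6138,.0683,.0775],4.5)
E
```

```text
t 33.83 p [0.6142 0.0683 0.0781] a 4.5 tilt 0.08 op 0.559 F [ 1.1  0.2 -5.6] q [-0.05  0.32  1.82  0.    1.   -0.13]
dpos [0.0, -0.0004, 0.0006] drot [0.0013, -0.0001, 0.0] rows 0.0
```

Request:
carry_out --commands '[{"delta_pos": [0,0,0.0005],"delta_rot": [0,0,0],"claw": 30},{"delta_pos": [0,0,0.001],"delta_rot": [0,0,0],"claw": 30},{"delta_pos": [0,0,0.002],"delta_rot": [0,0,0],"claw": 30},{"delta_pos": [0,0,0.002],"delta_rot": [0,0,0],"claw": 30}]'

```text
time: 34.17
eef_pos: [0.615, 0.0682, 0.0778]
tcp_rot: [0.679, 0.734, 0.001, 0.001]
contact_force: [-2.9, 0.7, 2.9]
opening: 0.565
```

Request:
carry_out --commands '[{"delta_pos": [0,0,0],"delta_rot": [0,0,0],"claw": 62},{"delta_pos": [0,0,0],"delta_rot": [0,0,0],"claw": 75},{"delta_pos": [0,0,0],"delta_rot": [0,0,0],"claw": 100},{"delta_pos": [0,0,0],"delta_rot": [0,0,0],"claw": 100},{"delta_pos": [0,0,0],"delta_rot": [0,0,0],"claw": 100},{"delta_pos": [0,0,0],"delta_rot": [0,0,0],"claw": 100}]'

```text
time: 34.67
eef_pos: [0.6152, 0.0682, 0.0779]
tcp_rot: [0.679, 0.734, 0.001, 0.001]
contact_force: [0.3, 0.7, -0.6]
opening: 1.004
```

Request:
carry_out --commands '[{"delta_pos": [0,0,-0.03],"delta_rot": [0,0,0],"claw": 100},{"delta_pos": [0,0,-0.07],"delta_rot": [0,0,0],"claw": 100},{"delta_pos": [0,0,-0.11],"delta_rot": [0,0,0],"claw": 100},{"delta_pos": [0,0,-0.14],"delta_rot": [0,0,0],"claw": 100},{"delta_pos": [0,0,-0.14],"delta_rot": [0,0,0],"claw": 100},{"delta_pos": [0,0,-0.14],"delta_rot": [0,0,0],"claw": 100}]'

```text
time: 35.17
eef_pos: [0.6163, 0.0681, 0.2212]
tcp_rot: [0.679, 0.734, 0.003, 0.004]
contact_force: [-0.1, -0.1, -1.0]
opening: 1.005
```

```bash
python3 - <<'E'
from h import *
st();go([.4889,.349,.2],-86)
s,im,d,i=cam('wrist');save('w19.png',im);P=pts(d,i,s);tops(P,.098,.115)
E
```

```text
t 35.17 p [0.6163 0.0681 0.2212] a 4.51 tilt 0.54 op 1.005 F [-0.1 -0.1 -1. ] q [-0.05  0.16  1.73  0.    1.24 -0.13]
dpos [0.29, -0.1051, 0.0199] drot [0.0081, -0.0065, 1.5796] rows 12.6
px [312. 233.] 4489 xy [614.4  67.7] [48.8 49.7] 21.0
px [495. 252.] 3366 xy [738.9  62.6] [40.5 40.5] 16.2
px [309. 390.] 2894 xy [620.9 -52.9] [40.  41.9] 8.3
```

View pics/w19.png

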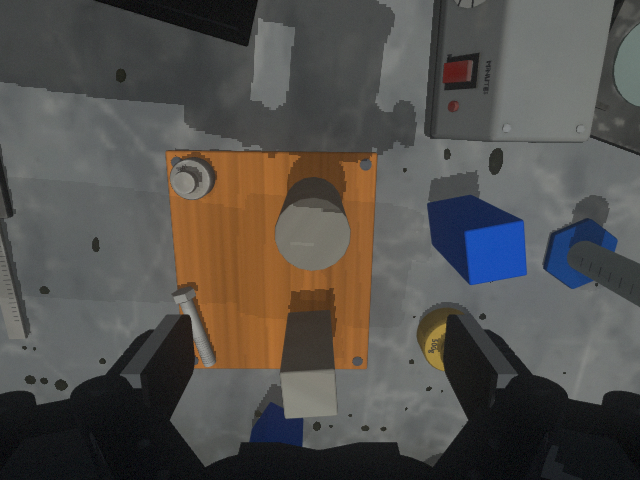

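The cylinder is back at (614.4, 67.7) against (612.8, 68.0). Last is the tamper. With the cube gone, jaws along x have room at its spot, so no quarter turn is needed.

```bash
python3 - <<'E'
from h import *
go([.4889,.349,.19],0)
E
```

```text
dpos [0.2898, -0.1036, 0.0278] drot [0.0042, 0.0003, 0.0786] rows 7.4
```

Request:
carry_out --commands '[{"delta_pos": [0.29,-0.1035,0.02],"delta_rot": [0.004,0,0.079],"claw": 100},{"delta_pos": [0.29,-0.1035,0.02],"delta_rot": [0.004,0,0.079],"claw": 100},{"delta_pos": [0.29,-0.1035,0.02],"delta_rot": [0.004,0,0.079],"claw": 100},{"delta_pos": [0.29,-0.1035,0.02],"delta_rot": [0.004,0,0.079],"claw": 100},{"delta_pos": [0.29,-0.1035,0.02],"delta_rot": [0.004,0,0.079],"claw": 100},{"delta_pos": [0.29,-0.1035,0.02],"delta_rot": [0.004,0,0.079],"claw": 100},{"delta_pos": [0.29,-0.1035,0.02],"delta_rot": [0.004,0,0.079],"claw": 100},{"delta_pos": [0.29,-0.1035,0.02],"delta_rot": [0.004,0,0.079],"claw": 100}]'

```text
time: 35.88
eef_pos: [0.4848, 0.3523, 0.1941]
tcp_rot: [0.706, 0.708, -0.003, -0.002]
contact_force: [-0.4, 0.1, -0.5]
opening: 1.0
```

```bash
python3 - <<'E'
from h import *
st()
s,im,d,i=cam('wrist');save('w20.png',im);P=pts(d,i,s);tops(P,.095,.115)
go([.4889,.349,.13],0)
E
```

```text
t 35.88 p [0.4848 0.3523 0.1941] a 0.18 tilt 0.35 op 1.0 F [-0.4  0.1 -0.5] q [0.46 0.15 1.79 0.   1.21 0.45]
px [325. 248.] 2240 xy [488.8 349.5] [31.5 31.3] 67.2
dpos [-0.0042, 0.005, 0.064] drot [-0.0064, 0.0007, 0.0046] rows 1.5
```

View pics/w20.png

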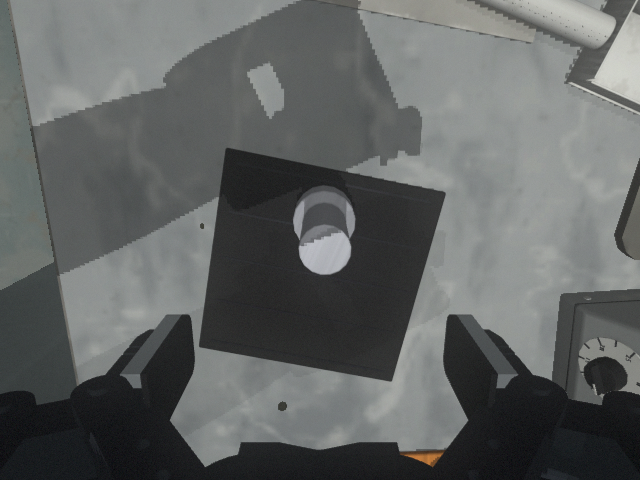

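The tamper's stem top is at (325,248), alone on the mat. Descend.

Request:
carry_out --commands '[{"delta_pos": [-0.004,0.005,0.03],"delta_rot": [-0.006,0,0.005],"claw": 100},{"delta_pos": [-0.004,0.005,0.06],"delta_rot": [-0.006,0,0.005],"claw": 100},{"delta_pos": [-0.004,0.005,0.09],"delta_rot": [-0.006,0,0.005],"claw": 100},{"delta_pos": [-0.004,0.005,0.11],"delta_rot": [-0.006,0,0.005],"claw": 100},{"delta_pos": [-0.004,0.005,0.118],"delta_rot": [-0.006,0,0.005],"claw": 100},{"delta_pos": [-0.004,0.005,0.118],"delta_rot": [-0.006,0,0.005],"claw": 100}]'

```text
time: 36.43
eef_pos: [0.4857, 0.3473, 0.0713]
tcp_rot: [0.707, 0.707, -0.005, -0.001]
contact_force: [0.2, -0.6, -0.1]
opening: 1.004
```

```bash
python3 - <<'E'
from h import *
st();go([.4889,.3495,.075],0)
E
```

```text
t 36.43 p [0.4857 0.3473 0.0713] a -0.05 tilt 0.55 op 1.004 F [ 0.2 -0.6 -0.1] q [ 0.45  0.29  1.87 -0.    0.99  0.45]
dpos [0.0022, 0.0031, -0.0037] drot [-0.0084, 0.0048, -0.0008] rows 0.1
```

Request:
carry_out --commands '[{"delta_pos": [0.002,0.003,-0.003],"delta_rot": [-0.008,0.005,0],"claw": 75},{"delta_pos": [0.002,0.003,-0.003],"delta_rot": [-0.008,0.005,0],"claw": 60},{"delta_pos": [0.002,0.003,-0.003],"delta_rot": [-0.008,0.005,0],"claw": 45},{"delta_pos": [0.002,0.003,-0.003],"delta_rot": [-0.008,0.005,0],"claw": 30},{"delta_pos": [0.002,0.003,-0.003],"delta_rot": [-0.008,0.005,0],"claw": 10},{"delta_pos": [0.002,0.003,-0.003],"delta_rot": [-0.008,0.005,0],"claw": 10},{"delta_pos": [0.002,0.003,-0.003],"delta_rot": [-0.008,0.005,0],"claw": 10},{"delta_pos": [0.002,0.003,-0.003],"delta_rot": [-0.008,0.005,0],"claw": 10}]' --force 60

```text
time: 37.1
eef_pos: [0.4894, 0.3499, 0.0761]
tcp_rot: [0.707, 0.707, 0.001, -0.0]
contact_force: [-2.7, 0.1, 6.6]
opening: 0.35
```

Request:
carry_out --commands '[{"delta_pos": [0,0,0],"delta_rot": [0,0,0],"claw": 10},{"delta_pos": [0,0,0],"delta_rot": [0,0,0],"claw": 10}]'

```text
time: 37.27
eef_pos: [0.4892, 0.3499, 0.0761]
tcp_rot: [0.707, 0.707, 0.001, 0.0]
contact_force: [-0.2, -0.3, 0.1]
opening: 0.349
```

Request:
carry_out --commands '[{"delta_pos": [0,0,-0.02],"delta_rot": [0,0,0],"claw": 10},{"delta_pos": [0,0,-0.05],"delta_rot": [0,0,0],"claw": 10},{"delta_pos": [0,0,-0.09],"delta_rot": [0,0,0],"claw": 10},{"delta_pos": [0,0,-0.13],"delta_rot": [0,0,0],"claw": 10},{"delta_pos": [0,0,-0.16],"delta_rot": [0,0,0],"claw": 10},{"delta_pos": [0,0,-0.16],"delta_rot": [0,0,0],"claw": 10}]'

```text
time: 37.77
eef_pos: [0.4922, 0.3512, 0.2438]
tcp_rot: [0.707, 0.707, 0.007, 0.002]
contact_force: [1.8, 1.8, -2.6]
opening: 0.35
```

```bash
python3 - <<'E'
from h import *
st();go([.5597,.006,.23],4)
s,im,d,i=cam('wrist');save('w21.png',im)
E
```

```text
t 37.77 p [0.4922 0.3512 0.2438] a -0.03 tilt 0.88 op 0.35 F [ 1.8  1.8 -2.6] q [0.45 0.11 1.74 0.   1.27 0.45]
dpos [-0.3453, 0.0675, 0.0123] drot [0.0138, -0.0067, -0.0703] rows 8.4
```

View pics/w21.png

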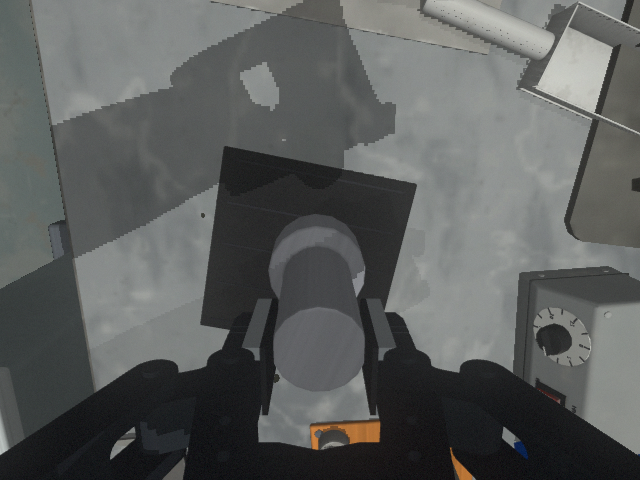

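Request:
carry_out --commands '[{"delta_pos": [-0.345,0.0675,0.01],"delta_rot": [0.014,-0.007,-0.07],"claw": 10},{"delta_pos": [-0.345,0.0675,0.01],"delta_rot": [0.014,-0.007,-0.07],"claw": 10},{"delta_pos": [-0.345,0.0675,0.01],"delta_rot": [0.014,-0.007,-0.07],"claw": 10},{"delta_pos": [-0.345,0.0675,0.01],"delta_rot": [0.014,-0.007,-0.07],"claw": 10},{"delta_pos": [-0.345,0.0675,0.01],"delta_rot": [0.014,-0.007,-0.07],"claw": 10},{"delta_pos": [-0.345,0.0675,0.01],"delta_rot": [0.014,-0.007,-0.07],"claw": 10},{"delta_pos": [-0.345,0.0675,0.01],"delta_rot": [0.014,-0.007,-0.07],"claw": 10},{"delta_pos": [-0.345,0.0675,0.01],"delta_rot": [0.014,-0.007,-0.07],"claw": 10}]'

```text
time: 38.48
eef_pos: [0.5524, 0.0212, 0.224]
tcp_rot: [0.682, 0.731, -0.005, -0.004]
contact_force: [1.2, 0.3, -6.0]
opening: 0.349
```

```bash
python3 - <<'E'
from h import *
st();go([.5594,.006,.19],4)
E
```

```text
t 38.48 p [0.5524 0.0212 0.224 ] a 3.98 tilt 0.74 op 0.349 F [ 1.2  0.3 -6. ] q [-0.14  0.02  1.87 -0.    1.26 -0.21]
dpos [-0.0157, 0.0064, 0.0339] drot [-0.0128, 0.0009, -0.0003] rows 0.9
```

Request:
carry_out --commands '[{"delta_pos": [-0.0155,0.0065,0.03],"delta_rot": [-0.013,0.001,0],"claw": 10},{"delta_pos": [-0.0155,0.0065,0.035],"delta_rot": [-0.013,0.001,0],"claw": 10},{"delta_pos": [-0.0155,0.0065,0.035],"delta_rot": [-0.013,0.001,0],"claw": 10},{"delta_pos": [-0.0155,0.0065,0.035],"delta_rot": [-0.013,0.001,0],"claw": 10}]'

```text
time: 38.82
eef_pos: [0.5573, 0.0067, 0.1851]
tcp_rot: [0.682, 0.731, -0.002, -0.003]
contact_force: [0.7, -0.8, -4.9]
opening: 0.35
```

```bash
python3 - <<'E'
from h import *
st();go([.5594,.006,.093],4)
s,im,d,i=cam('wrist');save('w22.png',im)
E
```

```text
t 38.82 p [0.5573 0.0067 0.1851] a 3.96 tilt 0.4 op 0.35 F [ 0.7 -0.8 -4.9] q [-0.17  0.07  1.9   0.    1.18 -0.24]
dpos [-0.001, 0.0027, 0.0921] drot [-0.0067, -0.0022, -0.0008] rows 2.2
```

View pics/w22.png

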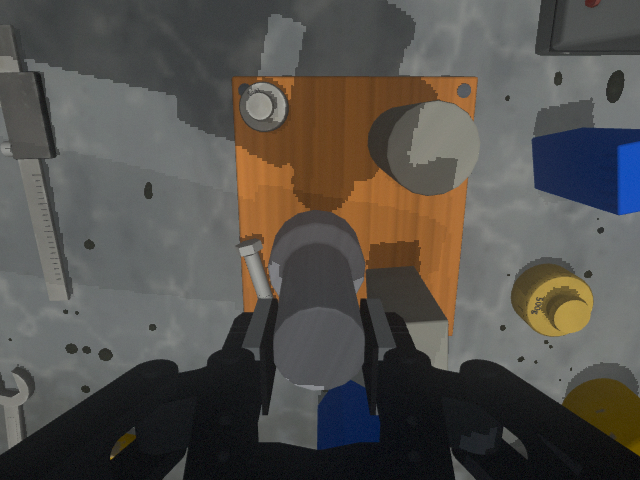

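The tamper hangs over its spot with room on both sides. I'll lower it, and open only partway on release to keep well clear of the prism and cylinder.

Request:
carry_out --commands '[{"delta_pos": [-0.001,0.0025,0.03],"delta_rot": [-0.007,-0.002,0],"claw": 10},{"delta_pos": [-0.001,0.0025,0.055],"delta_rot": [-0.007,-0.002,0],"claw": 10},{"delta_pos": [-0.001,0.0025,0.075],"delta_rot": [-0.007,-0.002,0],"claw": 10},{"delta_pos": [-0.001,0.0025,0.088],"delta_rot": [-0.007,-0.002,0],"claw": 10},{"delta_pos": [-0.001,0.0025,0.092],"delta_rot": [-0.007,-0.002,0],"claw": 10},{"delta_pos": [-0.001,0.0025,0.092],"delta_rot": [-0.007,-0.002,0],"claw": 10}]'

```text
time: 39.37
eef_pos: [0.5605, 0.007, 0.0946]
tcp_rot: [0.681, 0.732, 0.001, 0.001]
contact_force: [-0.2, 0.4, -5.7]
opening: 0.344
```

```bash
python3 - <<'E'
from h import *
st();go([.5594,.006,.0785],4)
E
```

```text
t 39.37 p [0.5605 0.007  0.0946] a 4.09 tilt 0.17 op 0.344 F [-0.2  0.4 -5.7] q [-0.17  0.18  1.96  0.    1.   -0.24]
dpos [-0.001, -0.0012, 0.0161] drot [0.003, 0.0005, 0.0016] rows 0.4
```

Request:
carry_out --commands '[{"delta_pos": [-0.001,-0.001,0.006],"delta_rot": [0.003,0,0],"claw": 10},{"delta_pos": [-0.001,-0.001,0.01],"delta_rot": [0.003,0,0],"claw": 10},{"delta_pos": [-0.001,-0.001,0.013],"delta_rot": [0.003,0,0],"claw": 10},{"delta_pos": [-0.001,-0.001,0.0155],"delta_rot": [0.003,0,0],"claw": 10},{"delta_pos": [-0.001,-0.001,0.0155],"delta_rot": [0.003,0,0],"claw": 10}]'

```text
time: 39.78
eef_pos: [0.5594, 0.006, 0.0788]
tcp_rot: [0.681, 0.732, -0.0, -0.0]
contact_force: [-0.6, 0.5, -6.6]
opening: 0.348
```

```bash
python3 - <<'E'
from h import *
st();go([.5594,.006,.0775],4)
E
```

```text
t 39.78 p [0.5594 0.006  0.0788] a 4.08 tilt 0.04 op 0.348 F [-0.6  0.5 -6.6] q [-0.17  0.2   1.97 -0.    0.98 -0.24]
dpos [0.0001, -0.0, 0.0013] drot [-0.0005, 0.0004, 0.0015] rows 0.0
```

Request:
carry_out --commands '[{"delta_pos": [0,0,0.0005],"delta_rot": [0,0,0],"claw": 10},{"delta_pos": [0,0,0.001],"delta_rot": [0,0,0],"claw": 10},{"delta_pos": [0,0,0.0018],"delta_rot": [0,0,0],"claw": 10},{"delta_pos": [0,0,0.0018],"delta_rot": [0,0,0],"claw": 10}]'

```text
time: 40.12
eef_pos: [0.5599, 0.006, 0.0785]
tcp_rot: [0.681, 0.732, -0.0, 0.0]
contact_force: [-1.8, 1.0, 3.5]
opening: 0.35
```

Request:
carry_out --commands '[{"delta_pos": [0,0,0],"delta_rot": [0,0,0],"claw": 42},{"delta_pos": [0,0,0],"delta_rot": [0,0,0],"claw": 55},{"delta_pos": [0,0,0],"delta_rot": [0,0,0],"claw": 75},{"delta_pos": [0,0,0],"delta_rot": [0,0,0],"claw": 75},{"delta_pos": [0,0,0],"delta_rot": [0,0,0],"claw": 75},{"delta_pos": [0,0,0],"delta_rot": [0,0,0],"claw": 75}]'

```text
time: 40.62
eef_pos: [0.5601, 0.0059, 0.0786]
tcp_rot: [0.681, 0.732, -0.0, 0.0]
contact_force: [0.0, 0.6, 0.6]
opening: 0.752
```

Request:
carry_out --commands '[{"delta_pos": [0,0,-0.03],"delta_rot": [0,0,0],"claw": 75},{"delta_pos": [0,0,-0.07],"delta_rot": [0,0,0],"claw": 75},{"delta_pos": [0,0,-0.11],"delta_rot": [0,0,0],"claw": 75},{"delta_pos": [0,0,-0.15],"delta_rot": [0,0,0],"claw": 75},{"delta_pos": [0,0,-0.19],"delta_rot": [0,0,0],"claw": 75},{"delta_pos": [0,0,-0.22],"delta_rot": [0,0,0],"claw": 75},{"delta_pos": [0,0,-0.22],"delta_rot": [0,0,0],"claw": 75},{"delta_pos": [0,0,-0.22],"delta_rot": [0,0,0],"claw": 75}]'

```text
time: 41.28
eef_pos: [0.5612, 0.0058, 0.3017]
tcp_rot: [0.681, 0.732, 0.002, 0.003]
contact_force: [0.4, -0.1, -0.7]
opening: 0.752
```

```bash
python3 - <<'E'
from h import *
st()
s,im,d,i=cam('wrist');save('w23.png',im);P=pts(d,i,s);tops(P,.098,.115);tops(P,.066,.078)
s,im,d,i=cam('scene');save('s23.png',im)
s,im,d,i=cam('top');P=pts(d,i);tops(P[220:330],.066,.078,200);save('t23.png',cv2.resize(im[200:330,170:490],None,fx=2.4,fy=2.4))
E
```

```text
t 41.28 p [0.5612 0.0058 0.3017] a 4.08 tilt 0.38 op 0.752 F [ 0.4 -0.1 -0.7] q [-0.17 -0.02  1.77 -0.    1.38 -0.24]
px [388. 136.] 3167 xy [614.2  67.6] [49.5 49. ] 52.2
px [537. 153.] 2466 xy [738.9  62.3] [40.7 40.3] 15.6
px [314. 205.] 1157 xy [559.1   8.4] [30.8 31. ] 3.4
px [379. 277.] 2090 xy [620.9 -52.7] [40.2 40.6] 8.5
px [338. 384.] 1547 xy [ 594.7 -165.9] [40.8 40.9] 63.9
px [522.  32.] 1173 xy [736.1 145.4] [39.  93.7] 59.8
px [548. 359.] 763 xy [ 817.1 -144.3] [64.9 34.9] 22.8
px [440.  70.] 351 xy [ 502.  -295.2] [51.1 49.6] 77.5
```

View pics/w23.png

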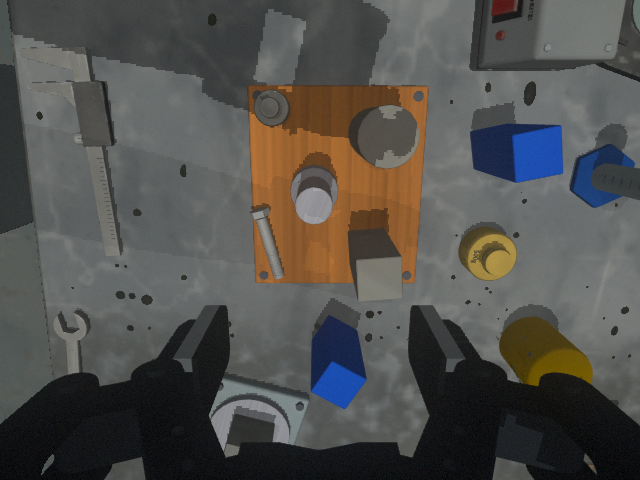

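View pics/s23.png

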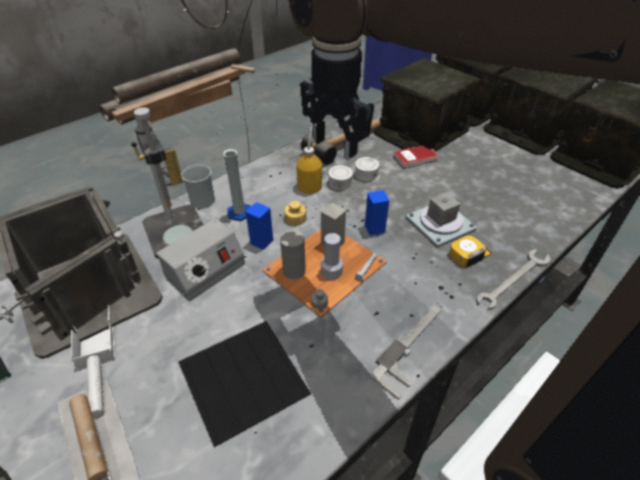

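Both pictures show everything upright, the mat empty and the cube on the platen. The arm is clear at 0.30 m. Hand in.

```bash
python3 - <<'E'
from h import *
print(ctrl.sign_off())
E
```

```text
the job is handed in; nothing more can be done
None
```

I moved the tamper, cylinder and prism onto the mat, set the cube on the platen, and stood the three back on their original spots. I handed the job in at about 41 s of the 144 s allowed; `sign_off()` reported no verdict.

The last camera checks:

| Piece | Final position (mm) | Reference (mm) | Off by |
|---|---|---|---|
| Cube | (501.6, -295.4) | platen centre (500, -296) | about 2 mm, within 0.3° of square |
| Cylinder | (614.2, 67.6) | start (612.8, 68.0) | 1.5 mm |
| Prism | (620.9, -52.7) | start (619.9, -52.0) | 1.2 mm |
| Tamper | (559.1, 8.4) | start (559.0, 5.9) | 2.5 mm |

- **Uprightness:** all four pieces look upright in the final pictures, and their top faces were at the expected heights.
- **Arm:** it is clear at 0.30 m with the gripper open, and no wrist reading after a move was above about 7 N.
- **Failed or disagreeing checks:** none failed. The arm's measured position drifted 2–5 mm in some fast moves, and I corrected for that from the measured pose before each release.

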